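# Wedge the bin cabinet's door open and restock its door bin

## Robot

A 6-joint arm with a two-finger parallel gripper is mounted at the origin on the work surface. World frame = base frame: x ahead of the robot, y to its left, z up, the work surface at z = 0. Lengths are in mm, angles in rad, forces in N, time in s.
With the tool pointing down it reaches from about 150 to 775 mm from the base axis. Payload 6.1 kg.
Tool frame: the origin (TCP) lies midway between the tips of the shut fingers; the grasp point (between the pads) lies 19 mm behind it; z points along the fingers, y is the direction in which the jaws open and shut (so a half turn about z gives the same grasp; the last joint's range is limited). The gripper opens to 85 mm and grips with 20 to 120 N. Pads are 22 mm wide; open, the fingers measure 114 mm over their backs; the gripper's body (76 mm by 85 mm) begins 54 mm behind the grasp point. The pads swing forward as they close: fully open they stand 13 mm farther back than shut.
Start: joints at [1.299, 0.126, -0.04, 1.405, 0, 1.571], TCP at [140.938, 505.712, 231.295] pointing down, gripper open.
Joint ranges: [-2.72, 2.72], [-0.95, 1.95], [-1.27, 1.35], [-1.78, 2.02], [-1.46, 1.47], [-3.14, 3.14]. Speed limits (rad/s): [2.39, 2.39, 3.01, 3.14, 3.14, 3.14].

## Interface

Orientations are given as a unit quaternion [w, x, y, z].
In Python, from workcell import sensors, eyes, ticket gives the robot as it stands.
- The arm moves only by the tool drive_tool, never from a script. Its argument "motion" is a list that holds one entry, the list of rows, each a list of 7 numbers: the shift along the tool's x, y, z in cm, then the turn, a rotation vector about the tool's x, y, z in rad, then the finger opening in cm, from 0 to 8.54. A call has 1 to 20 rows; each row shifts and turns the pose as measured when the row begins, along the tool's axes as they then stand; what a row does not reach is not made up. A row lasts 1/12 s, in which the tool goes at most 41.7 mm and 7.16 degrees, less where a joint would pass 70% of its speed; a pose out of reach is approached as far as the arm can. A call with a gripper value outside its range is refused whole. The fingers move at their own pace and stop on an object; the grip force is fixed at half the most. Time passes only in rows, so rows that do not move let the fingers close. It gives the time, the measured TCP pose, the force and the opening at its end, in the units of the state.
- sensors.sense(): the state, without advancing time (a new reading comes with each control period).
- eyes.snapshot(name): name is "scene" or "top" or "wrist"; returns (picture, depth): 384x512x3 uint8, red, green, blue; 384x512 float32, mm along the optical axis (not along the pixel's ray), 0 where there is no reading.
- eyes.camera_info(name): a dict with "fx", "fy", "cx", "cy" (pixels), "view" (4x4, takes a point from world to camera coordinates). Camera axes: x right, y down, z forward; pixel columns grow to the right and rows downward; lengths in mm; the calibration is good to about 2 mm. A picture is of the moment at which its call begins: read the wrist's pose just before it. camera_info takes no time and is no camera call; for the wrist camera it gives the pose at the moment of the call.
- ticket.finish_job(): hands the job in, once; it reports no verdict.
The state is a dict: "time_s": time; "joint_pos": joint angles; "joint_velocities": joint speeds; "tau": joint torques, N m; "tool_pos": TCP position; "orientation": TCP orientation; "force": force on the tool from outside, world axes, zero at the start; "torque": the same for the moment, N m; "grip_width": finger opening in mm.
Only numpy, scipy, OpenCV 4.12 (cv2) and the standard library are available. Lean on these libraries where they do the work, as an engineer would, in place of code of your own. Each camera call takes 0.05 s, during which the arm holds its last target.

## Task

The carton with the orange band belongs in the empty orange bin on the inside of the grey cabinet's door, but the door swings loose: first push the door wide open, right up to its stop. Then take the yellow wedge and, holding it flat on the counter, tap it thin end first from the inner (bin) side in under the free half of the door until it has raised the door a few millimetres on its hinges and stays jammed when you let go. Finally stand the orange carton upright in the empty door bin, and leave the other things on the counter where they are.

Things in the scene. Friction and masses are not known exactly. Their poses are not given: they have to be found in the camera images.
- cabinet: light grey steel bin cabinet, fixed, 310 wide, 180 deep without its door, 236 high; origin on the counter under the middle of its open front; x points into it, y to its left, z up. Its door is 295 wide, 212 high, 18 thick, lower edge 20 mm above the counter, top edge 232 mm up.
- door (a joint): opening angle of the cabinet door, rad: 0 shut, 1.66 (95 degrees) at its stop. It starts ajar and stays about where it is left (hinge friction 0.06 N m). Upright hinge at the cabinet's left (+y) edge; it opens towards the robot, clockwise seen from above.
- door_lift (a joint): how far the door has risen on its lift-off hinges, m: 0 hanging down, 0.004 at the end of their play. Only the door's weight (0.53 kg) holds it down, so driving the wedge takes roughly 5 to 15 N until the play is used up; there it stops dead. Jammed means raised by more than 2 mm.
- door_edge (a point): point on the door at its free upright edge, at the top and in the middle of its 18 mm thickness, 297 mm from the hinge axis. Axes of the door: x out of its inner face (the face with the bins, 9 mm from this point), y along the door to the hinge, z up. Above the bins the top 20 mm of the inner face is bare; below them it is clear.
- bin_floor (a point): middle of the inner floor of the empty orange bin, 80 mm from the door's free edge, 29 mm out from its inner face, 154 mm above the counter. Axes as door_edge. Inside 122 along the door, 50 across; front lip 32 above the floor. It and the full bin beside it stand out 58 mm from the door, undersides 150 mm above the counter.
- wedge_mid (a point): middle of the yellow door wedge, 10 mm above its underside, 65 mm from either end. x points to the thin end, z up. 130 long, 42 wide (y), flat below, top sloping evenly from 4 mm high at the thin end to 34 mm at the thick end; 90 g. Lies flat. 69 mm of it is in past the door's inner face when it first meets the door's lower edge, 78 to 87 mm when jammed.
- carton_mid (a point): centre of the task's carton: cardboard, orange band, 60 (its y) by 36 (its x) and 66 high, 220 g, standing upright. It goes into the bin with its 60 mm side along the door.
- carton_green_mid (a point): centre of a like carton with a green band, which stays where it is.
- tape_measure: yellow tape measure 75 x 38 x 60 standing on the counter; origin under its middle. Leave alone.
- padlock: brass padlock lying flat, 42 x 65 x 20; origin under its body. Leave alone.
- grease_tin: tin 62 across, 58 high with an orange label; origin under its middle. Leave alone.
- pen_mug: white mug 76 across, 88 high; origin under its middle. Leave alone.
- screwdriver: red screwdriver 200 long lying down; origin under its middle. Leave alone.
- scoop: small aluminium scoop with black handle, 160 long, 26 high; origin under it near the middle. Leave alone.

How it is judged:
By the outcome, as a careful person would: the job done as asked, in the order asked, and still so for the second after the job is handed in, with the robot touching nothing.
It also fails if it takes over 72 s, if anything falls off the work surface, if the arm or the gripper's body presses on something with over 40 N, if the wrist force passes 120 N, or if a joint passes its speed limit or range.

## Working session

There is one attempt and no reset: what is moved stays moved. The work goes in short steps, Python scripts to look and compute and a tool call to move; the robot and the scene stay as the last step left them, time stands still between calls to the robot, and variables do not carry over. Pictures are saved under pics/ and viewed, and the job is handed in when it is done.

Besides the shell and the picture viewer there is one more tool, called as name(argument=value, ...), one argument or row to a line, values as JSON. drive_tool: Moves the arm, as the interface text tells. Its arguments: {"type":"object","properties":{"motion":{"type":"array","items":{"type":"array","items":{"type":"array","items":{"type":"number"}}}}},"required":["motion"]}

```bash
mkdir -p pics; ls; python3 - <<'E'
from workcell import sensors, eyes, ticket
import cv2,numpy as np
print(sensors.sense())
for n in ["scene","top","wrist"]:
    i=eyes.camera_info(n); p,d=eyes.snapshot(n)
    print(n,i)
    cv2.imwrite(f"pics/{n}0.png",p[:,:,::-1]); np.save(f"pics/{n}0.npy",d)
E
```

```text
pics
{'time_s': 0.0, 'joint_pos': array([ 1.29896893e+00,  1.26378141e-01, -4.05901199e-02,  1.40542575e+00,
       -9.25864620e-06,  1.57079107e+00]), 'joint_velocities': array([ 0.00044547,  0.00062309, -0.00216734,  0.0017498 ,  0.00096548,
       -0.00026521]), 'tau': array([-2.06957825e-04, -4.35910356e+01,  3.52924776e+01,  1.71949784e-02,
       -5.20030278e-05, -4.82749030e-06]), 'tool_pos': array([140.85044683, 505.32549239, 230.53765106]), 'orientation': array([-1.03654944e-04,  1.35492991e-01,  9.90777983e-01, -7.92101170e-04]), 'force': array([ 0.41604434, -0.3062019 ,  0.04623832]), 'torque': array([ 0.01339164, -0.02886661,  0.0081013 ]), 'grip_width': 85.37202497753844}
scene {'fx': 433.15964931346474, 'fy': 433.15964931346474, 'cx': 255.96107985123905, 'cy': 188.18447638891922, 'view': array([[ 6.93560573e-01,  7.20194754e-01, -1.71244971e-02,
        -3.40168625e+02],
       [ 4.90255484e-01, -4.89275435e-01, -7.21289893e-01,
        -1.72632122e+02],
       [-5.27847792e-01,  4.91862852e-01, -6.92421579e-01,
         1.71238985e+03],
       [ 0.00000000e+00,  0.0000
[... 274 characters left out ...]
52e-01,  1.62368617e-03, -2.37251718e-01,
         5.86120472e+02],
       [ 2.37256032e-01,  3.41248410e-03, -9.71441161e-01,
         1.06788513e+03],
       [ 0.00000000e+00,  0.00000000e+00,  0.00000000e+00,
         1.00000000e+00]])}
wrist {'fx': 294.43552824479764, 'fy': 294.43552824479764, 'cx': 249.49264379339772, 'cy': 195.72815806394658, 'view': array([[ 2.68767844e-01,  9.63204348e-01, -1.10890180e-03,
        -5.24505439e+02],
       [ 9.10912050e-01, -2.53801944e-01,  3.25305718e-01,
        -4.22016477e+01],
       [ 3.13054441e-01, -8.84418286e-02, -9.45608249e-01,
         3.81253783e+02],
       [ 0.00000000e+00,  0.00000000e+00,  0.00000000e+00,
         1.00000000e+00]])}
```

View pics/scene0.png

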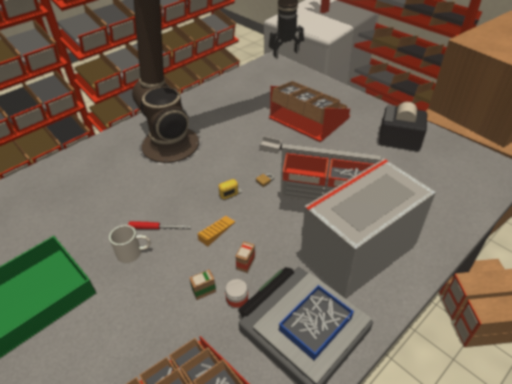

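View pics/top0.png

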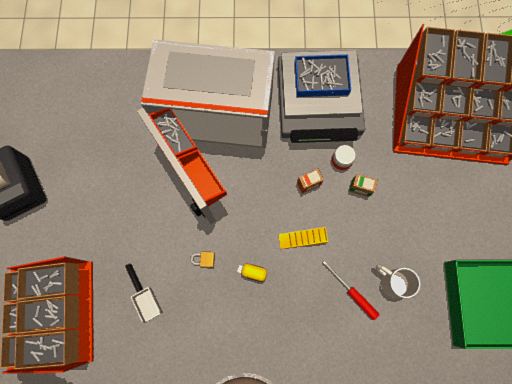

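View pics/wrist0.png

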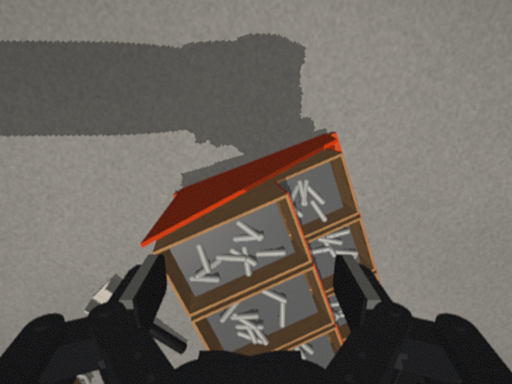

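The top view has the door about half open, hinged at the upper left near (145,110) with its free edge near (205,205). The orange bin is at (200,175), the wedge at (303,238), the orange carton at (310,180) and the green one at (363,184). Next I'll measure these.

```bash
cat > h.py <<'E'
from workcell import sensors, eyes, ticket
import cv2,numpy as np
from scipy.spatial.transform import Rotation as R
def cloud(n,name=None):
    i=eyes.camera_info(n); p,d=eyes.snapshot(n)
    V=np.array(i['view']); h,w=d.shape
    u,v=np.meshgrid(np.arange(w),np.arange(h))
    P=np.stack([(u-i['cx'])/i['fx']*d,(v-i['cy'])/i['fy']*d,d],-1)
    W=(P-V[:3,3])@V[:3,:3]
    W[d<=0]=np.nan
    if name: cv2.imwrite(f"pics/{name}.png",p[:,:,::-1]); np.savez(f"pics/{name}.npz",p=p,W=W)
    return p,W
def pose():
    s=sensors.sense(); q=s['orientation']
    return s,s['tool_pos'],R.from_quat([q[1],q[2],q[3],q[0]])
def rel(tp,tR):
    s,p,r=pose()
    return r.inv().apply(np.array(tp)-p)/10,(r.inv()*tR).as_rotvec()
def tool(zdir,ydir):
    z=np.array(zdir,float);z/=np.linalg.norm(z)
    y=np.array(ydir,float);y-=y@z*z;y/=np.linalg.norm(y)
    return R.from_matrix(np.stack([np.cross(y,z),y,z],1))
def rect(W,m,zmin,zmax):
    q=W[m&(W[...,2]>zmin)&(W[...,2]<zmax)]
    return cv2.minAreaRect(q[:,:2].astype(np.float32)),len(q),np.nanmean(q,0)
E
python3 - <<'E'
from h import *
p,W=cloud("top","top1")
hsv=cv2.cvtColor(p,cv2.COLOR_RGB2HSV)
def box(u0,u1,v0,v1):
    m=np.zeros(p.shape[:2],bool); m[v0:v1,u0:u1]=1; return m
for nm,b,z0,z1 in [("wedge",(270,340,222,255),3,40),("orange",(292,328,165,195),55,75),("green",(347,380,170,197),55,75),("tin",(328,360,140,172),45,65),("tape",(232,272,258,286),40,70),("padlock",(188,220,246,272),8,30),("screwd",(318,385,258,322),5,40),("cab",(140,275,38,120),225,250)]:
    r=rect(W,box(*b),z0,z1); print(nm,[np.round(x,2).tolist() if not np.isscalar(x) else round(x,2) for x in r[0]],r[1],np.round(r[2],1))
# wedge height profile
m=box(270,340,222,255)&(W[...,2]>3)&(hsv[...,1]>100)
q=W[m]
for y in range(-200,0,10):
    s=q[(q[:,1]>=y)&(q[:,1]<y+10)]
    if len(s): print(y,len(s),s[:,0].mean().round(1),s[:,2].mean().round(1))
# door top
m=box(135,235,100,220)&(W[...,2]>226)&(W[...,2]<240)
q=W[m]; q=q[q[:,0]<q[:,0].max()]
print(len(q)); r=cv2.minAreaRect(q[:,:2].astype(np.float32)); print(r,cv2.boxPoints(r))
E
```

```text
wedge [[474.22, -168.27], [195.04, 89.98], 89.8] 910 [ 472.5 -164.4   16.7]
orange [[630.95, -181.71], [36.6, 59.86], 24.17] 298 [ 629.9 -181.5   66.1]
green [[617.94, -330.01], [60.47, 37.4], 73.99] 313 [ 616.6 -329.1   65.9]
tin [[710.36, -277.04], [77.81, 79.59], 0.29] 391 [ 704.2 -278.7   56.4]
tape [[378.22, -25.88], [66.84, 37.91], 74.02] 339 [377.5 -26.1  56.9]
padlock [[415.92, 116.98], [64.68, 41.53], 85.84] 276 [414.9 110.6  18.4]
screwd [[333.95, -290.31], [175.02, 164.48], 89.37] 608 [ 320.7 -311.5   19.8]
cab [[826.03, 87.24], [310.79, 218.24], 83.52] 8508 [838.3  86.  236.1]
-200 65 476.7 27.0
-190 62 475.9 24.0
-180 53 474.3 22.2
-170 60 472.6 20.8
-160 63 472.5 17.7
-150 54 472.4 16.1
-140 56 468.5 13.1
-130 63 468.5 11.4
-120 44 467.7 8.6
-110 60 466.8 6.9
-100 21 469.0 5.6
1873
((648.0399169921875, 139.7728271484375), (237.70550537109375, 269.3091125488281), 89.4541015625) [[512.2591    22.208397]
 [781.55597   19.64254 ]
 [783.82074  257.33725 ]
 [514.52386  259.9031  ]]
```

```bash
python3 - <<'E'
from h import *
D=np.load("pics/top1.npz");p,W=D['p'],D['W']
hsv=cv2.cvtColor(p,cv2.COLOR_RGB2HSV)
m=np.zeros(p.shape[:2],bool); m[222:255,270:340]=1
m&=(hsv[...,0]>15)&(hsv[...,0]<35)&(hsv[...,1]>100)&(W[...,2]>3)
q=W[m]; r=cv2.minAreaRect(q[:,:2].astype(np.float32));print("wedge",r,cv2.boxPoints(r).round(1).tolist(),len(q))
# cabinet top
m=np.zeros(p.shape[:2],bool); m[38:125,135:285]=1
q=W[m&(W[...,2]>234)&(W[...,2]<242)]; r=cv2.minAreaRect(q[:,:2].astype(np.float32));print("cab",r,cv2.boxPoints(r).round(1).tolist())
m=np.zeros(p.shape[:2],bool); m[105:220,130:232]=1
q=W[m&(W[...,2]>228)&(W[...,2]<235)]
im=p.copy(); mm=m&(W[...,2]>228)&(W[...,2]<235); im[mm]=[0,255,255]
q=W[mm]
c=cv2.resize(im[95:225,125:245],None,fx=5,fy=5,interpolation=0)[:, :,::-1]; cv2.imwrite("pics/door1.png",c)
E
```

```text
wedge ((474.1788330078125, -159.54824829101562), (44.7068977355957, 129.96005249023438), 7.141026496887207) [[443.8999938964844, -97.9000015258789], [460.1000061035156, -226.8000030517578], [504.3999938964844, -221.1999969482422], [488.29998779296875, -92.30000305175781]] 751
cab ((820.6431884765625, 87.8453140258789), (310.74993896484375, 226.89271545410156), 83.49668884277344) [[690.2999877929688, -53.70000076293945], [915.7999877929688, -79.4000015258789], [951.0, 229.39999389648438], [725.5, 255.10000610351562]]
```

View pics/door1.png

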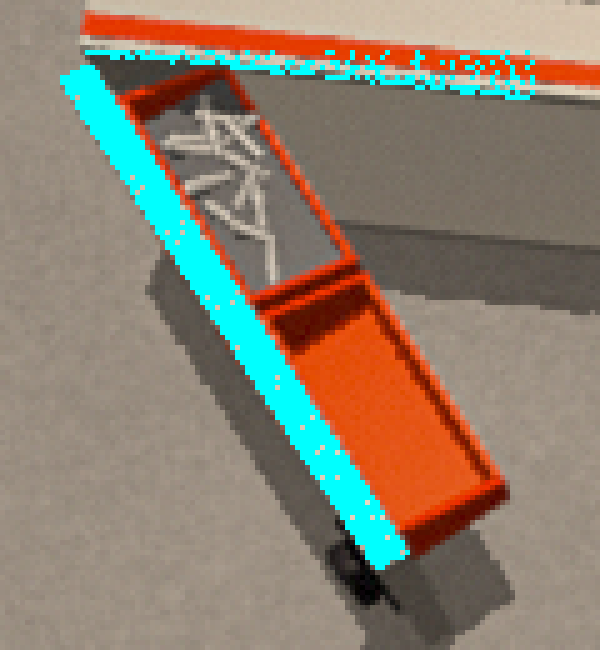

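The cyan overlay matches the door's top face, and the handle sits on the outer face at the free end. The empty bin is beside the free edge.

```bash
cat >> h.py <<'E'
def door(W,box=None,p=None):
    m=(W[...,2]>228)&(W[...,2]<235)
    b=np.zeros(m.shape,bool)
    u0,u1,v0,v1=box or (125,232,105,225); b[v0:v1,u0:u1]=1
    lab,st=cv2.connectedComponentsWithStats(cv2.morphologyEx((m&b).astype(np.uint8),cv2.MORPH_OPEN,np.ones((3,3))))[1:3]
    k=1+np.argmax(st[1:,4]); q=W[lab==k]
    r=cv2.minAreaRect(q[:,:2].astype(np.float32)); B=cv2.boxPoints(r)
    e=[(B[i]+B[(i+1)%4])/2 for i in range(4)]
    L=[np.linalg.norm(B[i]-B[(i+1)%4]) for i in range(4)]
    i=np.argsort(L)[:2]; a,b_=[e[j] for j in i]
    if a[0]>b_[0]: a,b_=b_,a
    return a,b_,r,q[:,2].mean()  # free edge, hinge end
E
python3 - <<'E'
from h import *
D=np.load("pics/top1.npz");W=D['W']
a,b,r,z=door(W); print(a,b,r,z); d=(b-a)/np.linalg.norm(b-a); print(d,np.degrees(np.arctan2(d[1],d[0])))
n=np.array([d[1],-d[0]]); print("inner normal",n)
print("binfloor",a+80*d+38*n)
E
```

```text
[516.35516   89.072556] [676.0204  195.33842] ((596.187744140625, 142.2054901123047), (191.7952423095703, 17.8631591796875), 33.64592361450195) 231.64386859654377
[0.83247745 0.5540589 ] 33.645916
inner normal [ 0.5540589  -0.83247745]
binfloor [604.0076  101.76314]
```

```bash
cat >> h.py <<'E'
def plan(tp,tR,n=None,g=8.5,step=35,ang=0.11):
    s,p,r=pose(); tp=np.array(tp,float)
    d=tp-p; w=(r.inv()*tR).as_rotvec()
    if n is None: n=int(np.ceil(max(np.linalg.norm(d)/step,np.linalg.norm(w)/ang,1)))
    rows=[]
    for k in range(n):
        rk=r*R.from_rotvec(w*k/n)
        rows.append([float(x) for x in np.r_[np.round(rk.inv().apply(d/n)/10,2),np.round(w/n,3)]]+[g])
    print("n",n,"total cm",np.round(r.inv().apply(d)/10,2),"rot",np.round(w,3)); print(str(rows).replace(' ',''))
def st():
    s,p,r=pose(); print("t",round(s['time_s'],2),"p",p.round(1),"z",r.apply([0,0,1]).round(3),"y",r.apply([0,1,0]).round(3),"F",s['force'].round(1),"w",round(s['grip_width'],1),"q",s['joint_pos'].round(2))
H=np.array([763.6,253.7])
def arc(th,rad,off):
    a=np.radians(-96.5-th); f=np.array([np.cos(a),np.sin(a)]); d=-f; n=np.array([d[1],-d[0]])
    return H+rad*f+off*n
E
python3 - <<'E'
from h import *
print(arc(50,240,35),arc(95,240,20))
T=tool([0,0,-1],[1,0,0])
plan([350,200,310],tool([0,0,-1],[.87,.5,0]),g=0)
E
```

```text
[582.78519719  92.04911975] [524.4307122  281.94981017]
n 11 total cm [-28.35 -23.82  -7.9 ] rot [-0.001  0.     0.777]
[[-2.58,-2.17,-0.72,-0.0,0.0,0.071,0],[-2.72,-1.98,-0.72,-0.0,0.0,0.071,0],[-2.86,-1.78,-0.72,-0.0,0.0,0.071,0],[-2.97,-1.57,-0.72,-0.0,0.0,0.071,0],[-3.08,-1.36,-0.72,-0.0,0.0,0.071,0],[-3.17,-1.14,-0.72,-0.0,0.0,0.071,0],[-3.24,-0.91,-0.72,-0.0,0.0,0.071,0],[-3.3,-0.68,-0.72,-0.0,0.0,0.071,0],[-3.34,-0.45,-0.72,-0.0,0.0,0.071,0],[-3.36,-0.21,-0.72,-0.0,0.0,0.071,0],[-3.37,0.03,-0.72,-0.0,0.0,0.071,0]]
```

drive_tool(
  motion=[
    [[-2.58, -2.17, -0.72, 0, 0, 0.071, 0], [-2.72, -1.98, -0.72, 0, 0, 0.071, 0], [-2.86, -1.78, -0.72, 0, 0, 0.071, 0], [-2.97, -1.57, -0.72, 0, 0, 0.071, 0], [-3.08, -1.36, -0.72, 0, 0, 0.071, 0], [-3.17, -1.14, -0.72, 0, 0, 0.071, 0], [-3.24, -0.91, -0.72, 0, 0, 0.071, 0], [-3.3, -0.68, -0.72, 0, 0, 0.071, 0], [-3.34, -0.45, -0.72, 0, 0, 0.071, 0], [-3.36, -0.21, -0.72, 0, 0, 0.071, 0], [-3.37, 0, -0.72, 0, 0, 0.071, 0]],
  ],
)

```text
time_s: 1.12
tool_pos: [349.2, 187.6, 309.3]
orientation: [0.0, 0.512, 0.859, -0.004]
force: [0.6, 0.5, -0.4]
grip_width: -0.1
```

```bash
python3 - <<'E'
from h import *
st()
plan([583,92,310],tool([0,0,-1],[1,0.1,0]),g=0)
E
```

```text
t 1.12 p [349.2 187.6 309.3] z [-0.003 -0.007 -1.   ] y [ 0.88   0.475 -0.006] F [ 0.6  0.5 -0.4] w -0.1 q [ 0.5  -0.1  -0.1   1.58 -0.    1.57]
n 8 total cm [-19.52  16.03  -0.08] rot [-0.005  0.005  0.395]
[[-2.44,2.0,-0.01,-0.001,0.001,0.049,0],[-2.34,2.12,-0.01,-0.001,0.001,0.049,0],[-2.23,2.23,-0.01,-0.001,0.001,0.049,0],[-2.12,2.34,-0.01,-0.001,0.001,0.049,0],[-2.0,2.44,-0.01,-0.001,0.001,0.049,0],[-1.88,2.54,-0.01,-0.001,0.001,0.049,0],[-1.75,2.63,-0.01,-0.001,0.001,0.049,0],[-1.62,2.71,-0.01,-0.001,0.001,0.049,0]]
```

drive_tool(
  motion=[
    [[-2.44, 2.0, 0, 0, 0, 0.049, 0], [-2.34, 2.12, 0, 0, 0, 0.049, 0], [-2.23, 2.23, 0, 0, 0, 0.049, 0], [-2.12, 2.34, 0, 0, 0, 0.049, 0], [-2.0, 2.44, 0, 0, 0, 0.049, 0], [-1.88, 2.54, 0, 0, 0, 0.049, 0], [-1.75, 2.63, 0, 0, 0, 0.049, 0], [-1.62, 2.71, 0, 0, 0, 0.049, 0], [0, 0, 0, 0, 0, 0, 0]],
  ],
)

```text
time_s: 1.87
tool_pos: [593.7, 75.2, 310.6]
orientation: [0.002, 0.682, 0.732, -0.002]
force: [-2.1, 0.3, -1.1]
grip_width: -0.1
```

```bash
python3 - <<'E'
from h import *
st()
cloud("top","top2");
plan([583,92,217],tool([0,0,-1],[1,0.1,0]),g=0,step=25)
E
```

```text
t 1.87 p [593.7  75.2 310.6] z [ 0.001 -0.005 -1.   ] y [0.998 0.07  0.   ] F [-2.1  0.3 -1.1] w -0.1 q [ 0.13  0.29  0.34  1.62 -0.01  1.63]
n 4 total cm [ 1.7  -0.76  9.4 ] rot [-0.     0.005 -0.027]
[[0.43,-0.19,2.35,-0.0,0.001,-0.007,0],[0.42,-0.19,2.35,-0.0,0.001,-0.007,0],[0.42,-0.19,2.35,-0.0,0.001,-0.007,0],[0.42,-0.18,2.35,-0.0,0.001,-0.007,0]]
```

View pics/top2.png

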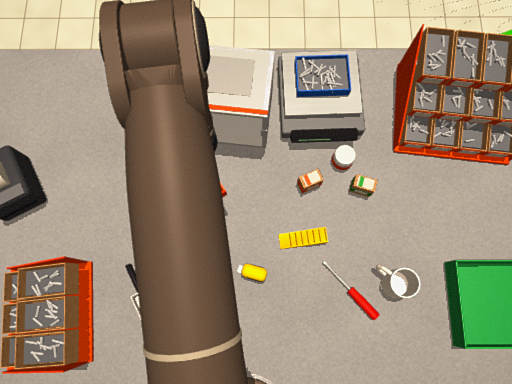

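The arm covers the door in the top view, and the other objects haven't moved. Lowering the tool to the inner side of the door.

drive_tool(
  motion=[
    [[0.4, -0.2, 2.3, 0, 0, 0, 0], [0.4, -0.2, 2.3, 0, 0, 0, 0], [0.2, -0.1, 2.3, 0, 0, 0, 0], [0, 0, 1.8, 0, 0, 0, 0], [0, 0, 0.3, 0, 0, 0, 0]],
  ],
)

```text
time_s: 2.33
tool_pos: [584.4, 86.4, 219.0]
orientation: [0.002, 0.68, 0.733, -0.001]
force: [0.5, 1.2, 0.8]
grip_width: -0.3
```

```bash
python3 - <<'E'
from h import *
st()
cloud("scene","scene2");cloud("wrist","wrist2")
s,p,r=pose()
w=[arc(t,240,24) for t in (52,60,68,76,84,91)]
q=p[:2]
for x in w: 
    print(np.round(x,1),np.round(r.inv().apply(np.r_[x-q,0])/10,2)); q=x
E
cd pics; python3 -c "
import cv2,numpy as np
a=cv2.imread('scene2.png')[100:250,230:450];b=cv2.imread('wrist2.png')
a=cv2.resize(a,(563,384));cv2.imwrite('c2.png',cv2.resize(np.hstack([a,b]),(800,286)))"
```

```text
t 2.33 p [584.4  86.4 219. ] z [ 0.002 -0.003 -1.   ] y [0.997 0.075 0.001] F [0.5 1.2 0.8] w -0.3 q [ 0.15  0.25  0.09  1.4  -0.    1.64]
[571.5 107.8] [ 2.24 -1.21 -0.01]
[553.1 136. ] [ 2.94 -1.63 -0.02]
[538.7 166.4] [ 3.14 -1.2  -0.02]
[528.8 198.6] [ 3.28 -0.75 -0.01]
[523.4 231.8] [ 3.35 -0.29 -0.01]
[522.5 261.2] [ 2.94  0.13 -0.01]
```

View pics/c2.png

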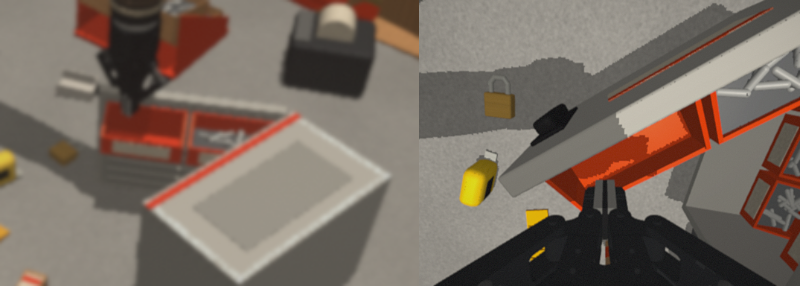

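The wrist view shows the closed fingers over the empty bin, on the inner side of the door. Sweeping the door open along its arc.

drive_tool(
  motion=[
    [[0.8, -0.4, 0.2, 0, 0, 0, 0], [0.8, -0.4, 0.1, 0, 0, 0, 0], [0.8, -0.4, 0, 0, 0, 0, 0], [1.0, -0.5, 0, 0, 0, 0, 0], [1.0, -0.5, 0, 0, 0, 0, 0], [1.0, -0.5, 0, 0, 0, 0, 0], [1.0, -0.4, 0, 0, 0, 0, 0], [1.0, -0.4, 0, 0, 0, 0, 0], [1.1, -0.4, 0, 0, 0, 0, 0], [1.1, -0.25, 0, 0, 0, 0, 0], [1.1, -0.25, 0, 0, 0, 0, 0], [1.1, -0.2, 0, 0, 0, 0, 0], [1.1, -0.1, 0, 0, 0, 0, 0], [1.1, -0.1, 0, 0, 0, 0, 0], [1.1, -0.1, 0, 0, 0, 0, 0]],
  ],
)

```text
time_s: 3.68
tool_pos: [519.8, 249.4, 225.3]
orientation: [0.006, 0.68, 0.733, 0.005]
force: [-0.2, -0.6, 0.3]
grip_width: 0.0
```

```bash
python3 - <<'E'
from h import *
st()
cloud("wrist","wrist3"); 
E
```

```text
t 3.68 p [519.8 249.4 225.3] z [ 0.015 -0.001 -1.   ] y [0.997 0.076 0.015] F [-0.2 -0.6  0.3] w 0.0 q [ 0.45  0.21  0.05  1.4  -0.01  1.95]
```

View pics/wrist3.png

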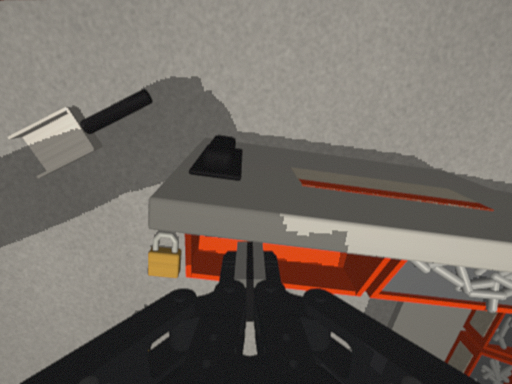

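The door is following and the fingers are still on its inner face, but the tool has crept up to z=225. I'll lower it and keep pushing more slowly.

drive_tool(
  motion=[
    [[0.2, 0, 0.5, 0, 0, 0, 0], [0.5, 0, 0.4, 0, 0, 0, 0], [0.5, 0, 0.1, 0, 0, 0, 0], [0.5, 0.05, 0.1, 0, 0, 0, 0], [0.4, 0.05, 0, 0, 0, 0, 0], [0.4, 0.05, 0, 0, 0, 0, 0], [0.3, 0.05, 0, 0, 0, 0, 0]],
  ],
)

```text
time_s: 4.32
tool_pos: [519.5, 281.7, 211.8]
orientation: [0.005, 0.68, 0.734, 0.004]
force: [0.1, 0.1, -0.9]
grip_width: 0.1
```

drive_tool(
  motion=[
    [[0.3, 0.05, 0, 0, 0, 0, 0], [0.3, 0.05, 0, 0, 0, 0, 0], [0.3, 0.05, 0, 0, 0, 0, 0]],
  ],
)

```text
time_s: 4.57
tool_pos: [519.8, 284.4, 211.4]
orientation: [0.01, 0.681, 0.732, -0.002]
force: [-2.3, -14.4, 3.6]
grip_width: 0.3
```

drive_tool(
  motion=[
    [[0.3, 0.05, 0, 0, 0, 0, 0], [0.3, 0, 0, 0, 0, 0, 0]],
  ],
)

```text
time_s: 4.73
tool_pos: [519.5, 283.9, 211.7]
orientation: [0.015, 0.682, 0.731, -0.007]
force: [0.3, -12.9, 2.2]
grip_width: -0.2
```

```bash
python3 - <<'E'
from h import *
st()
T=tool([0,0,-1],[1,0.0,0])
plan([516,268,216],T,g=0,step=15)
plan([500,230,300],T,g=0)
E
```

```text
t 4.73 p [519.5 283.9 211.7] z [ 0.012 -0.031 -0.999] y [0.998 0.069 0.01 ] F [  0.3 -12.9   2.2] w -0.2 q [ 0.52  0.26  0.08  1.4  -0.03  2.02]
n 2 total cm [-1.58 -0.45 -0.39] rot [0.011 0.031 0.069]
[[-0.79,-0.23,-0.19,0.006,0.016,0.034,0],[-0.79,-0.2,-0.21,0.006,0.016,0.034,0]]
n 4 total cm [-5.53 -2.22 -8.69] rot [0.011 0.031 0.069]
[[-1.38,-0.56,-2.17,0.003,0.008,0.017,0],[-1.37,-0.54,-2.18,0.003,0.008,0.017,0],[-1.37,-0.52,-2.19,0.003,0.008,0.017,0],[-1.36,-0.5,-2.2,0.003,0.008,0.017,0]]
```

The door is at its stop: two more pushes raised the force to about 13 N with no motion. Backing off, then over to the wedge.

drive_tool(
  motion=[
    [[-0.8, -0.2, 0, 0, 0.016, 0.034, 0], [-0.8, -0.2, -0.4, 0.01, 0.016, 0.034, 0], [-0.8, -0.2, -1.5, 0, 0, 0, 0], [-0.8, -0.2, -2.2, 0, 0, 0, 0], [-1.2, -0.2, -3, 0, 0, 0, 0], [-2, -0.2, -3, 0, 0, 0, 0], [-3, -0.2, -1, 0, 0, 0, 8.5]],
  ],
)

```text
time_s: 5.32
tool_pos: [503.3, 187.6, 324.0]
orientation: [-0.006, 0.71, 0.704, -0.0]
force: [-0.4, -1.1, 1.1]
grip_width: 11.2
```

```bash
python3 - <<'E'
from h import *
st()
t=np.radians(55)
T=tool([-.124*np.sin(t),.992*np.sin(t),-np.cos(t)],[.992,.124,0])
plan([486,-270,120],T)
E
```

```text
t 5.32 p [503.3 187.6 324. ] z [-0.008  0.008 -1.   ] y [ 1.    -0.008 -0.008] F [-0.4 -1.1  1.1] w 11.2 q [0.35 0.17 0.22 1.62 0.01 1.93]
n 15 total cm [-45.93  -1.19  20.05] rot [ 0.056  0.95  -0.126]
[[-3.06,-0.08,1.34,0.004,0.063,-0.008,8.5],[-3.14,-0.1,1.14,0.004,0.063,-0.008,8.5],[-3.2,-0.12,0.94,0.004,0.063,-0.008,8.5],[-3.26,-0.15,0.74,0.004,0.063,-0.008,8.5],[-3.3,-0.17,0.53,0.004,0.063,-0.008,8.5],[-3.32,-0.2,0.32,0.004,0.063,-0.008,8.5],[-3.33,-0.23,0.11,0.004,0.063,-0.008,8.5],[-3.33,-0.25,-0.1,0.004,0.063,-0.008,8.5],[-3.32,-0.28,-0.31,0.004,0.063,-0.008,8.5],[-3.29,-0.31,-0.52,0.004,0.063,-0.008,8.5],[-3.25,-0.34,-0.72,0.004,0.063,-0.008,8.5],[-3.19,-0.37,-0.93,0.004,0.063,-0.008,8.5],[-3.12,-0.4,-1.12,0.004,0.063,-0.008,8.5],[-3.04,-0.43,-1.32,0.004,0.063,-0.008,8.5],[-2.95,-0.46,-1.51,0.004,0.063,-0.008,8.5]]
```

drive_tool(
  motion=[
    [[-3.06, -0.08, 1.34, 0.004, 0.063, -0.008, 8.5], [-3.14, -0.1, 1.14, 0.004, 0.063, -0.008, 8.5], [-3.2, -0.12, 0.94, 0.004, 0.063, -0.008, 8.5], [-3.26, -0.15, 0.74, 0.004, 0.063, -0.008, 8.5], [-3.3, -0.17, 0.53, 0.004, 0.063, -0.008, 8.5], [-3.32, -0.2, 0.32, 0.004, 0.063, -0.008, 8.5], [-3.33, -0.23, 0.11, 0.004, 0.063, -0.008, 8.5], [-3.33, -0.25, -0.1, 0.004, 0.063, -0.008, 8.5], [-3.32, -0.28, -0.31, 0.004, 0.063, -0.008, 8.5], [-3.29, -0.31, -0.52, 0.004, 0.063, -0.008, 8.5], [-3.25, -0.34, -0.72, 0.004, 0.063, -0.008, 8.5], [-3.19, -0.37, -0.93, 0.004, 0.063, -0.008, 8.5], [-3.12, -0.4, -1.12, 0.004, 0.063, -0.008, 8.5], [-2.2, -0.3, -1, 0.004, 0.063, -0.008, 8.5], [0, 0, 0, 0, 0.03, 0, 8.5]],
  ],
)

```text
time_s: 6.57
tool_pos: [491.3, -252.1, 138.7]
orientation: [-0.329, 0.589, 0.658, 0.335]
force: [0.1, 0.8, -1.2]
grip_width: 84.9
```

```bash
python3 - <<'E'
from h import *
st()
p,W=cloud("top","top4");cloud("wrist","wrist4")
hsv=cv2.cvtColor(p,cv2.COLOR_RGB2HSV)
a,b,r,z=door(W,(90,232,60,225)); print(a,b,r,z); d=(b-a)/np.linalg.norm(b-a); print(d,np.degrees(np.arctan2(d[1],d[0])))
m=np.zeros(p.shape[:2],bool); m[222:255,270:340]=1
m&=(hsv[...,0]>15)&(hsv[...,0]<35)&(hsv[...,1]>100)&(W[...,2]>3)
q=W[m]; r=cv2.minAreaRect(q[:,:2].astype(np.float32));print("wedge",r,len(q))
t=np.radians(55)
T=tool([-.124*np.sin(t),.992*np.sin(t),-np.cos(t)],[.992,.124,0])
plan([487,-263,62],T)
E
```

```text
t 6.57 p [ 491.3 -252.1  138.7] z [-0.038  0.828 -0.559] y [0.995 0.082 0.053] F [ 0.1  0.8 -1.2] w 84.9 q [-0.78  0.78  0.34  1.96  0.6   0.41]
[475.2992  296.79395] [760.34705 252.71736] ((617.8231201171875, 274.7556457519531), (19.552127838134766, 288.4355163574219), 81.21004486083984) 231.5569791627323
[ 0.98825514 -0.15281263] -8.789958
wedge ((440.4211120605469, -164.73580932617188), (110.34749603271484, 129.13388061523438), 8.90765380859375) 660
n 3 total cm [-7.17 -1.01  3.35] rot [ 0.064 -0.013  0.021]
[[-2.39,-0.34,1.12,0.021,-0.004,0.007,8.5],[-2.39,-0.29,1.13,0.021,-0.004,0.007,8.5],[-2.38,-0.25,1.15,0.021,-0.004,0.007,8.5]]
```

View pics/top4.png

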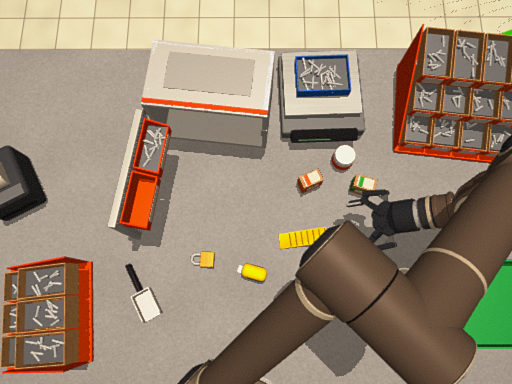

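View pics/wrist4.png

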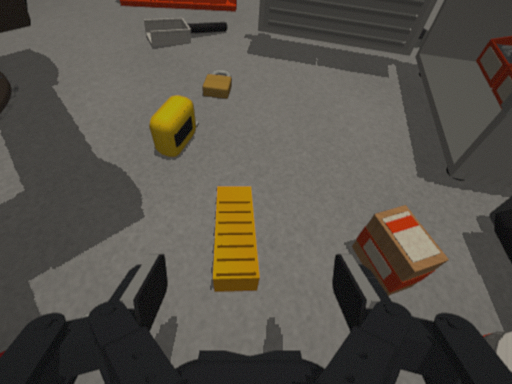

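The top view shows the door nearly fully open: free edge at about (115,225), hinge at about (140,110). The wrist view has the wedge square between the jaws, thick end nearest. The fitted door angle is about 3° short of what I predicted, so I'll fit it more carefully.

```bash
python3 - <<'E'
from h import *
D=np.load("pics/top4.npz");p,W=D['p'],D['W']
b=np.zeros(W.shape[:2],bool); b[60:232,95:160]=1
m=b&(W[...,2]>229)&(W[...,2]<234)
im=p.copy(); im[m]=[0,255,255]
cv2.imwrite("pics/door4.png",cv2.resize(im[90:240,90:180],None,fx=4,fy=4,interpolation=0)[:,:,::-1])
q=W[m&(W[...,0]<735)][:,:2]
# left & right edges per x-slab
E=[]
for x in range(480,735,8):
    s=q[(q[:,0]>=x)&(q[:,0]<x+8)]
    if len(s)>5: E.append((s[:,0].mean(),s[:,1].mean(),s[:,1].min(),s[:,1].max()))
E=np.array(E)
for k in(1,2,3): 
    c=np.polyfit(E[:,0],E[:,k],1); print(k,np.degrees(np.arctan(c[0])),np.polyval(c,[475,763]))
# cabinet front edge : points z 234.5-238 ; front
b[:]=0; b[38:125,140:280]=1
m=b&(W[...,2]>234.5)&(W[...,2]<240)
q=W[m][:,:2]; E=[]
for y in range(-40,220,10):
    s=q[(q[:,1]>=y)&(q[:,1]<y+10)]
    E.append((y+5,s[:,0].min(),s[:,0].max()))
E=np.array(E)
for k in(1,2):
    c=np.polyfit(E[:,0],E[:,k],1); print("cab",np.degrees(np.arctan(c[0])),np.polyval(c,[0,250]),np.abs(np.polyval(c,E[:,0])-E[:,k]).mean())
E
```

```text
1 -8.756445084385334 [296.49893267 252.13832843]
2 -8.91970079926708 [288.21092848 243.00987118]
3 -8.711034741780843 [305.27491148 261.14795151]
cab 6.465865009655096 [742.77533861 771.10837545] 0.6790226153961674
cab 6.41003694268708 [923.65173655 951.73807587] 0.7922871060224915
```

View pics/door4.png

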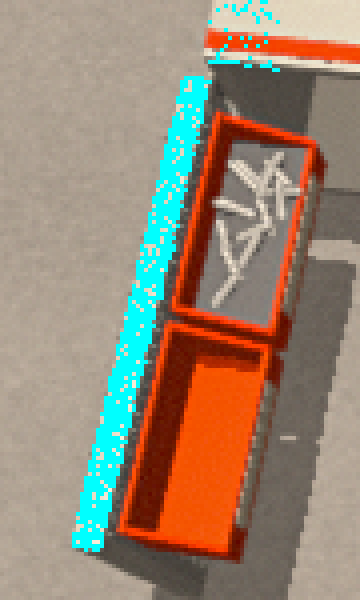

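The door has sprung back to about 92°. While I was pushing, the fingertip position put it at 95°. I'll push it to the stop again and this time ease off gently.

```bash
python3 - <<'E'
from h import *
st()
t=np.radians(45)
T=tool([.15*np.sin(t),.985*np.sin(t),-np.cos(t)],[.985,-.15,0])
plan([525,225,262],T,g=0)
E
```

```text
t 6.67 p [ 491.8 -250.   140.6] z [-0.039  0.827 -0.561] y [0.995 0.083 0.053] F [0.6 0.1 0.4] w 84.8 q [-0.78  0.77  0.34  1.96  0.6   0.42]
n 15 total cm [36.15  7.9  32.33] rot [-0.147 -0.196  0.191]
[[2.41,0.53,2.16,-0.01,-0.013,0.013,0],[2.44,0.47,2.13,-0.01,-0.013,0.013,0],[2.48,0.42,2.1,-0.01,-0.013,0.013,0],[2.51,0.37,2.07,-0.01,-0.013,0.013,0],[2.54,0.32,2.04,-0.01,-0.013,0.013,0],[2.57,0.27,2.01,-0.01,-0.013,0.013,0],[2.6,0.21,1.98,-0.01,-0.013,0.013,0],[2.63,0.16,1.95,-0.01,-0.013,0.013,0],[2.66,0.11,1.91,-0.01,-0.013,0.013,0],[2.68,0.06,1.88,-0.01,-0.013,0.013,0],[2.71,0.0,1.85,-0.01,-0.013,0.013,0],[2.73,-0.05,1.81,-0.01,-0.013,0.013,0],[2.75,-0.1,1.77,-0.01,-0.013,0.013,0],[2.77,-0.15,1.74,-0.01,-0.013,0.013,0],[2.79,-0.21,1.7,-0.01,-0.013,0.013,0]]
```

drive_tool(
  motion=[
    [[2.41, 0.53, 1.6, -0.01, -0.013, 0.013, 0], [2.44, 0.47, 2.0, -0.01, -0.013, 0.013, 0], [2.48, 0.42, 2.1, -0.01, -0.013, 0.013, 0], [2.51, 0.37, 2.07, -0.01, -0.013, 0.013, 0], [2.54, 0.32, 2.04, -0.01, -0.013, 0.013, 0], [2.57, 0.27, 2.01, -0.01, -0.013, 0.013, 0], [2.6, 0.21, 1.98, -0.01, -0.013, 0.013, 0], [2.63, 0.16, 1.95, -0.01, -0.013, 0.013, 0], [2.66, 0.11, 1.91, -0.01, -0.013, 0.013, 0], [2.68, 0.06, 1.88, -0.01, -0.013, 0.013, 0], [2.71, 0.0, 1.85, -0.01, -0.013, 0.013, 0], [2.73, -0.05, 1.81, -0.01, -0.013, 0.013, 0], [2.6, -0.1, 1.5, -0.01, -0.013, 0.013, 0], [1, -0.1, 0.5, -0.01, -0.013, 0.013, 0], [0, 0, 0, 0, 0, 0, 0]],
  ],
)

```text
time_s: 7.92
tool_pos: [520.3, 193.6, 286.8]
orientation: [-0.232, 0.694, 0.606, 0.312]
force: [-0.2, -0.6, -0.7]
grip_width: -0.3
```

```bash
python3 - <<'E'
from h import *
st()
t=np.radians(45)
T=tool([.15*np.sin(t),.985*np.sin(t),-np.cos(t)],[.985,-.15,0])
plan([525,258,223],T,g=0,step=20)
s,p,r=pose(); print(r.inv().apply([0.17*.5,.98*.5,0]))
E
```

```text
t 7.92 p [520.3 193.6 286.8] z [ 0.152  0.701 -0.697] y [ 0.986 -0.157  0.056] F [-0.2 -0.6 -0.7] w -0.3 q [-0.03 -0.02 -0.27  1.13  0.78  1.75]
n 5 total cm [-0.04 -0.91  9.03] rot [ 0.045 -0.014  0.035]
[[-0.01,-0.18,1.81,0.009,-0.003,0.007,0],[-0.01,-0.17,1.81,0.009,-0.003,0.007,0],[-0.0,-0.15,1.81,0.009,-0.003,0.007,0],[0.0,-0.13,1.81,0.009,-0.003,0.007,0],[0.01,-0.12,1.81,0.009,-0.003,0.007,0]]
[0.34703289 0.00680475 0.35615568]
```

drive_tool(
  motion=[
    [[0, -0.18, 1.81, 0.01, 0, 0.01, 0], [0, -0.18, 1.81, 0.01, 0, 0.01, 0], [0, -0.15, 1.81, 0.01, 0, 0.01, 0], [0, -0.1, 1.7, 0.01, 0, 0, 0], [0, 0, 1.0, 0, 0, 0, 0], [0.3, 0, 0.3, 0, 0, 0, 0], [0.3, 0, 0.3, 0, 0, 0, 0], [0.3, 0, 0.3, 0, 0, 0, 0], [0.3, 0, 0.3, 0, 0, 0, 0]],
  ],
)

```text
time_s: 8.67
tool_pos: [520.9, 274.5, 245.2]
orientation: [-0.246, 0.691, 0.606, 0.307]
force: [-0.9, -0.0, 0.1]
grip_width: -0.3
```

drive_tool(
  motion=[
    [[0.25, 0, 0.25, 0, 0, 0, 0], [0.2, 0, 0.2, 0, 0, 0, 0], [0.2, 0, 0.2, 0, 0, 0, 0]],
  ],
)

```text
time_s: 8.92
tool_pos: [522.9, 284.1, 247.7]
orientation: [-0.245, 0.691, 0.606, 0.308]
force: [0.1, -1.1, -0.5]
grip_width: 0.2
```

drive_tool(
  motion=[
    [[-1.2, 0, -0.3, 0, 0, 0, 0], [-1.4, 0, 0, 0, 0, 0, 0], [-1.0, 0, 0, 0, 0, 0, 0], [0, 0, 0, 0, 0, 0, 0]],
  ],
)

```text
time_s: 9.25
tool_pos: [520.6, 257.6, 224.5]
orientation: [-0.245, 0.69, 0.607, 0.309]
force: [-0.8, 0.6, 0.1]
grip_width: 0.1
```

```bash
python3 - <<'E'
from h import *
st()
s,p,r=pose(); print(r.inv().apply([0,.5,0]),r.inv().apply(np.array([520,262,221])-p)/10)
E
```

```text
t 9.25 p [520.6 257.6 224.5] z [ 0.13   0.713 -0.689] y [ 0.989 -0.144  0.038] F [-0.8  0.6  0.1] w 0.1 q [ 0.1  -0.01 -0.41  0.89  0.77  1.91]
[ 0.34308508 -0.07177722  0.35656789] [ 0.04548514 -0.13748483  0.54678648]
```

drive_tool(
  motion=[
    [[0.1, -0.1, 0.45, 0, 0, 0, 0], [0.25, -0.05, 0.35, 0, 0, 0, 0], [0.25, -0.05, 0.35, 0, 0, 0, 0], [0.25, -0.05, 0.35, 0, 0, 0, 0], [0.25, -0.05, 0.35, 0, 0, 0, 0]],
  ],
)

```text
time_s: 9.67
tool_pos: [522.0, 280.6, 220.1]
orientation: [-0.244, 0.69, 0.606, 0.31]
force: [-0.1, 0.2, 0.7]
grip_width: 0.1
```

drive_tool(
  motion=[
    [[0.2, -0.05, 0.3, 0, 0, 0, 0], [0.2, -0.05, 0.3, 0, 0, 0, 0], [0.2, -0.05, 0.3, 0, 0, 0, 0]],
  ],
)

```text
time_s: 9.92
tool_pos: [522.5, 292.3, 218.5]
orientation: [-0.243, 0.691, 0.607, 0.31]
force: [-4.9, -23.9, 7.4]
grip_width: -0.0
```

At the stop: −24 N, tip at y=292 against 293 predicted. Releasing slowly.

drive_tool(
  motion=[
    [[0, 0, 0, 0, 0, 0, 0], [-0.02, 0, -0.02, 0, 0, 0, 0], [-0.02, 0, -0.02, 0, 0, 0, 0], [-0.03, 0, -0.03, 0, 0, 0, 0], [-0.03, 0, -0.03, 0, 0, 0, 0]],
  ],
)

```text
time_s: 10.33
tool_pos: [522.1, 288.3, 219.6]
orientation: [-0.239, 0.693, 0.606, 0.309]
force: [0.4, -0.5, -0.0]
grip_width: -0.1
```

drive_tool(
  motion=[
    [[-0.05, 0, -0.05, 0, 0, 0, 0], [-0.05, 0, -0.05, 0, 0, 0, 0], [-0.1, 0, -0.1, 0, 0, 0, 0], [-0.1, 0, -0.2, 0, 0, 0, 0], [-0.2, 0, -0.6, 0, 0, 0, 0], [-0.3, 0, -1.5, 0, 0, 0, 0], [0, 0, -3, 0, 0, 0, 0], [0, 0, -3, 0, 0, 0, 0]],
  ],
)

```text
time_s: 11.0
tool_pos: [506.2, 223.6, 269.7]
orientation: [-0.243, 0.692, 0.607, 0.306]
force: [0.6, -0.5, 0.2]
grip_width: 0.2
```

```bash
cat >> h.py <<'E'
def doorang(W):
    b=np.zeros(W.shape[:2],bool); b[60:240,90:160]=1
    q=W[b&(W[...,2]>229)&(W[...,2]<236)&(W[...,0]<735)&(W[...,0]>470)][:,:2]
    E=[]
    for x in range(480,735,8):
        s=q[(q[:,0]>=x)&(q[:,0]<x+8)]
        if len(s)>5 and np.ptp(s[:,1])<26: E.append((s[:,0].mean(),s[:,1].mean()))
    E=np.array(E); c=np.polyfit(E[:,0],E[:,1],1); print("door",len(E),np.degrees(np.arctan(c[0])),np.polyval(c,[475,763]))
E
python3 - <<'E'
from h import *
st()
p,W=cloud("top","top5"); doorang(W)
p,W=cloud("wrist","wrist5")
E
```

```text
t 11.0 p [506.2 223.6 269.7] z [ 0.128  0.707 -0.695] y [ 0.989 -0.144  0.035] F [ 0.6 -0.5  0.2] w 0.2 q [ 0.03 -0.03 -0.33  1.06  0.78  1.82]
door 32 -11.541218006301905 [310.97906972 252.16901562]
```

View pics/top5.png

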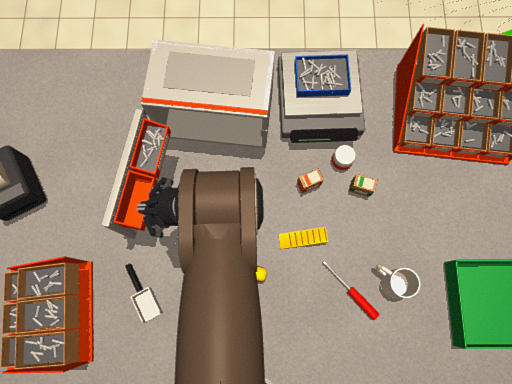

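The door now rests at −11.5°, which is 95.0° of opening. Back to the wedge.

```bash
python3 - <<'E'
from h import *
t=np.radians(55)
T=tool([-.124*np.sin(t),.992*np.sin(t),-np.cos(t)],[.992,.124,0])
plan([487,-268,110],T)
E
```

```text
n 15 total cm [-45.77   4.5  -23.63] rot [ 0.237  0.162 -0.143]
[[-3.05,0.3,-1.58,0.016,0.011,-0.01,8.5],[-3.04,0.25,-1.61,0.016,0.011,-0.01,8.5],[-3.02,0.19,-1.65,0.016,0.011,-0.01,8.5],[-3.0,0.14,-1.68,0.016,0.011,-0.01,8.5],[-2.99,0.08,-1.72,0.016,0.011,-0.01,8.5],[-2.97,0.03,-1.75,0.016,0.011,-0.01,8.5],[-2.95,-0.03,-1.78,0.016,0.011,-0.01,8.5],[-2.93,-0.09,-1.81,0.016,0.011,-0.01,8.5],[-2.91,-0.14,-1.84,0.016,0.011,-0.01,8.5],[-2.89,-0.2,-1.87,0.016,0.011,-0.01,8.5],[-2.87,-0.26,-1.9,0.016,0.011,-0.01,8.5],[-2.84,-0.32,-1.93,0.016,0.011,-0.01,8.5],[-2.82,-0.37,-1.95,0.016,0.011,-0.01,8.5],[-2.79,-0.43,-1.97,0.016,0.011,-0.01,8.5],[-2.77,-0.49,-2.0,0.016,0.011,-0.01,8.5]]
```

drive_tool(
  motion=[
    [[-3.05, 0.3, -1.58, 0.016, 0.011, -0.01, 8.5], [-3.04, 0.25, -1.61, 0.016, 0.011, -0.01, 8.5], [-3.02, 0.19, -1.65, 0.016, 0.011, -0.01, 8.5], [-3.0, 0.14, -1.68, 0.016, 0.011, -0.01, 8.5], [-2.99, 0.08, -1.72, 0.016, 0.011, -0.01, 8.5], [-2.97, 0.03, -1.75, 0.016, 0.011, -0.01, 8.5], [-2.95, -0.03, -1.78, 0.016, 0.011, -0.01, 8.5], [-2.93, -0.09, -1.81, 0.016, 0.011, -0.01, 8.5], [-2.91, -0.14, -1.84, 0.016, 0.011, -0.01, 8.5], [-2.89, -0.2, -1.87, 0.016, 0.011, -0.01, 8.5], [-2.87, -0.26, -1.9, 0.016, 0.011, -0.01, 8.5], [-2.84, -0.32, -1.93, 0.016, 0.011, -0.01, 8.5], [-2.82, -0.37, -1.95, 0.016, 0.011, -0.01, 8.5], [-2.79, -0.43, -1.97, 0.016, 0.011, -0.01, 8.5], [-1.5, -0.3, -1.0, 0.016, 0.011, -0.01, 8.5], [0, 0, 0, 0, 0, 0, 8.5]],
  ],
)

```text
time_s: 12.43
tool_pos: [496.3, -270.5, 96.4]
orientation: [-0.35, 0.571, 0.673, 0.313]
force: [0.1, -0.5, -1.0]
grip_width: 84.9
```

```bash
python3 - <<'E'
from h import *
st()
t=np.radians(55)
T=tool([-.124*np.sin(t),.992*np.sin(t),-np.cos(t)],[.992,.124,0])
plan([487,-256,56],T,step=25)
E
```

```text
t 12.43 p [ 496.3 -270.5   96.4] z [-0.114  0.821 -0.559] y [0.988 0.152 0.021] F [ 0.1 -0.5 -1. ] w 84.9 q [-0.77  0.88  0.43  1.98  0.54  0.39]
n 2 total cm [-2.45 -0.79  3.56] rot [-0.011 -0.018  0.033]
[[-1.23,-0.39,1.78,-0.005,-0.009,0.017,8.5],[-1.22,-0.38,1.79,-0.005,-0.009,0.017,8.5]]
```

drive_tool(
  motion=[
    [[-0.8, -0.4, 1.8, 0, -0.01, 0.02, 8.5], [-0.8, -0.4, 1.8, 0, -0.01, 0.02, 8.5]],
  ],
)

```text
time_s: 12.6
tool_pos: [487.1, -253.6, 59.8]
orientation: [-0.348, 0.59, 0.664, 0.301]
force: [-0.1, 0.3, -0.2]
grip_width: 84.8
```

```bash
python3 - <<'E'
from h import *
st()
cloud("wrist","wrist6")
t=np.radians(54)
T=tool([-.124*np.sin(t),.992*np.sin(t),-np.cos(t)],[.992,.124,0])
plan([478,-192,12],T,step=25)
E
```

```text
t 12.6 p [ 487.1 -253.6   59.8] z [-0.108  0.81  -0.577] y [ 0.992  0.124 -0.012] F [-0.1  0.3 -0.2] w 84.8 q [-0.76  0.85  0.3   1.86  0.54  0.45]
n 4 total cm [-0.27  0.04  7.52] rot [-0.009 -0.016 -0.012]
[[-0.07,0.01,1.88,-0.002,-0.004,-0.003,8.5],[-0.06,0.01,1.88,-0.002,-0.004,-0.003,8.5],[-0.05,0.0,1.88,-0.002,-0.004,-0.003,8.5],[-0.05,-0.0,1.88,-0.002,-0.004,-0.003,8.5]]
```

View pics/wrist6.png

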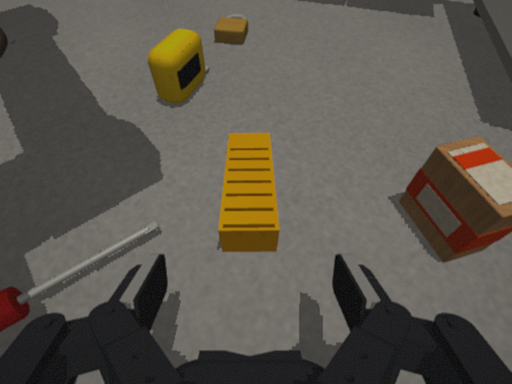

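The wedge is centred between the fingers (column 250). The screwdriver tip at (157,228) is close to the left finger's path, so I'll go in with the jaws at 56 mm.

drive_tool(
  motion=[
    [[0, 0, 0, 0, 0, 0, 5.6], [0, 0, 0, 0, 0, 0, 5.6], [0, 0, 0, 0, 0, 0, 5.6], [-0.05, 0, 1.8, 0, 0, 0, 5.6], [-0.05, 0, 1.8, 0, 0, 0, 5.6], [-0.05, 0, 1.4, 0, 0, 0, 5.6], [0, 0, 1.0, 0, 0, 0, 5.6], [0, 0, 0, 0, 0, 0, 5.6]],
  ],
)

```text
time_s: 13.32
tool_pos: [482.7, -201.5, 27.1]
orientation: [-0.346, 0.588, 0.667, 0.301]
force: [-0.3, -0.2, -0.8]
grip_width: 56.0
```

```bash
python3 - <<'E'
from h import *
st()
cloud("wrist","wrist7")
s,p,r=pose(); print(r.inv().apply(np.array([478,-192,11])-p)/10)
E
```

```text
t 13.32 p [ 482.7 -201.5   27.1] z [-0.107  0.808 -0.58 ] y [ 0.992  0.128 -0.006] F [-0.3 -0.2 -0.8] w 56.0 q [-0.71  0.79  0.13  1.72  0.58  0.49]
[-0.7454874  -0.35472937  1.85532583]
```

View pics/wrist7.png

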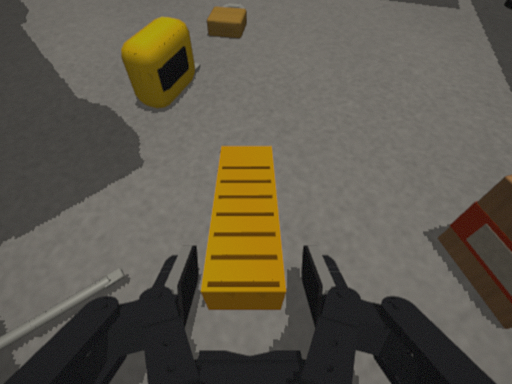

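The wedge is about 3 mm left of the jaw centre. I'll correct that and go the rest of the way down.

drive_tool(
  motion=[
    [[-0.4, -0.2, 0.9, 0, 0, 0, 5.6], [-0.3, -0.15, 0.7, 0, 0, 0, 5.6], [0, 0, 0.3, 0, 0, 0, 5.6], [0, 0, 0, 0, 0, 0, 5.6]],
  ],
)

```text
time_s: 13.7
tool_pos: [479.3, -192.7, 11.8]
orientation: [-0.343, 0.588, 0.668, 0.301]
force: [0.6, -0.3, 0.7]
grip_width: 56.2
```

```bash
python3 - <<'E'
from h import *
st()
s,p,r=pose(); print(r.inv().apply(np.array([478,-192,11])-p)/10)
E
```

```text
t 13.7 p [ 479.3 -192.7   11.8] z [-0.104  0.805 -0.584] y [ 0.992  0.127 -0.001] F [ 0.6 -0.3  0.7] w 56.2 q [-0.7   0.79  0.09  1.67  0.58  0.49]
[-0.01268336 -0.11960227  0.11271376]
```

drive_tool(
  motion=[
    [[0, 0, 0, 0, 0, 0, 3], [0, 0, 0, 0, 0, 0, 3], [0, 0, 0, 0, 0, 0, 3], [0, 0, 0, 0, 0, 0, 3], [0, 0, 0, 0, 0, 0, 3]],
  ],
)

```text
time_s: 14.12
tool_pos: [479.4, -193.6, 11.9]
orientation: [-0.342, 0.588, 0.668, 0.301]
force: [0.6, -0.0, -1.3]
grip_width: 41.3
```

```bash
python3 - <<'E'
from h import *
st()
cloud("wrist","wrist8")
E
```

```text
t 14.12 p [ 479.4 -193.6   11.9] z [-0.103  0.805 -0.584] y [ 0.992  0.126 -0.001] F [ 0.6 -0.  -1.3] w 41.3 q [-0.7   0.79  0.09  1.67  0.58  0.49]
```

View pics/wrist8.png

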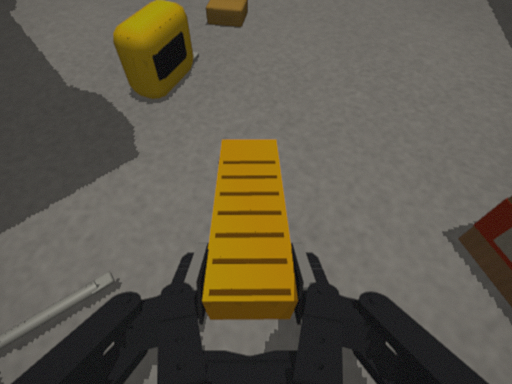

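The wedge is gripped square, 41.3 mm opening. I'll measure where it sits relative to the TCP, then plan the transit.

```bash
python3 - <<'E'
from h import *
D=np.load("pics/wrist8.npz");p,W=D['p'],D['W']
hsv=cv2.cvtColor(p,cv2.COLOR_RGB2HSV)
m=np.zeros(p.shape[:2],bool); m[130:325,190:310]=1
m&=(hsv[...,0]>12)&(hsv[...,0]<35)&(hsv[...,1]>150)
q=W[m]; wd=np.array([-.126,.992]); sd=np.array([.992,.126])
s,p,r=pose()
a=(q[:,:2]-p[:2])@wd; b=(q[:,:2]-p[:2])@sd
print(np.percentile(a,[0,1,50,99,100]),np.percentile(b,[0,1,50,99,100]))
for lo in range(-30,100,20):
    k=(a>=lo)&(a<lo+20); print(lo,q[k,2].mean().round(1),b[k].min().round(1),b[k].max().round(1))
# target line-up
f=np.array([475,311.0]); d=np.array([763-475,252.17-311]); d/=np.linalg.norm(d); n=np.array([d[1],-d[0]])
fe=np.array([763,252.17])-297*d   # free edge approx
print("d",d,"n",n,"free",fe)
base=fe+70*d+9*n; print("inner face pt",base)
e=-n
t=np.radians(54.3)
T=tool([e[0]*np.sin(t),e[1]*np.sin(t),-np.cos(t)],d)
np.savez("tgt.npz",base=base,e=e,d=d)
# mid s outside: mid = base - s*e ; TCP=mid-34*e
tp=base-(90+34)*e; print(tp)
plan([479.4-5,-180,65],r,g=3)
plan([tp[0],tp[1],65],T,g=3,step=30)
E
```

```text
[nan nan nan nan nan] [nan nan nan nan nan]
-30 31.8 -20.6 21.2
-10 27.8 -21.4 21.5
10 23.2 -21.1 20.9
30 18.6 -21.0 20.6
50 14.0 -21.2 20.5
70 9.3 -21.2 20.4
90 6.0 -21.3 20.3
d [ 0.97976772 -0.20013797] n [-0.20013797 -0.97976772] free [472.00898594 311.61097693]
inner face pt [538.79148491 288.78340955]Traceback (most recent call last):
  File "<stdin>", line 19, in <module>
  File "h.py", line 21, in tool
    y=np.array(ydir,float);y-=y@z*z;y/=np.linalg.norm(y)
                              ~^~
ValueError: matmul: Input operand 1 has a mismatch in its core dimension 0, with gufunc signature (n?,k),(k,m?)->(n?,m?) (size 3 is different from 2)
```

```bash
python3 - <<'E'
from h import *
D=np.load("pics/wrist8.npz");p,W=D['p'],D['W']
hsv=cv2.cvtColor(p,cv2.COLOR_RGB2HSV)
m=np.zeros(p.shape[:2],bool); m[130:325,190:310]=1
m&=(hsv[...,0]>12)&(hsv[...,0]<35)&(hsv[...,1]>150)&~np.isnan(W[...,0])
q=W[m]; wd=np.array([-.126,.992])
s,p,r=pose()
a=(q[:,:2]-p[:2])@wd
print(np.percentile(a,[0,1,50,99,100]))
f=np.array([475,311.0]); d=np.array([763-475,252.17-311]); d/=np.linalg.norm(d); n=np.array([d[1],-d[0]])
fe=np.array([763,252.17])-297*d
base=fe+70*d+9*n; e=-n
np.savez("tgt.npz",base=base,e=e,d=d)
t=np.radians(54.3)
T=tool([e[0]*np.sin(t),e[1]*np.sin(t),-np.cos(t)],[d[0],d[1],0])
tp=base-(90+34)*e; print(tp)
plan([tp[0],tp[1],65],T,g=3,step=30)
E
```

```text
[-31.15717231 -30.46420677   1.52691231  94.8348458   99.501842  ]
[513.97437669 167.29221177]
n 13 total cm [24.97  7.97 25.6 ] rot [-0.267  0.001  0.191]
[[1.92,0.61,1.97,-0.021,0.0,0.015,3],[1.93,0.54,1.98,-0.021,0.0,0.015,3],[1.94,0.48,1.99,-0.021,0.0,0.015,3],[1.94,0.41,2.0,-0.021,0.0,0.015,3],[1.95,0.34,2.01,-0.021,0.0,0.015,3],[1.95,0.27,2.01,-0.021,0.0,0.015,3],[1.96,0.2,2.02,-0.021,0.0,0.015,3],[1.96,0.13,2.02,-0.021,0.0,0.015,3],[1.96,0.06,2.03,-0.021,0.0,0.015,3],[1.96,-0.01,2.03,-0.021,0.0,0.015,3],[1.96,-0.08,2.02,-0.021,0.0,0.015,3],[1.96,-0.15,2.02,-0.021,0.0,0.015,3],[1.95,-0.22,2.02,-0.021,0.0,0.015,3]]
```

drive_tool(
  motion=[
    [[0.8, 0, -0.6, 0, 0, 0, 3], [1.2, 0, -0.85, 0, 0, 0, 3], [1.2, 0, -0.85, 0, 0, 0, 3], [0.8, 0, -0.5, 0, 0, 0, 3]],
  ],
)

```text
time_s: 14.5
tool_pos: [478.6, -192.7, 62.9]
orientation: [-0.344, 0.589, 0.667, 0.301]
force: [-0.5, -0.3, -1.1]
grip_width: 41.2
```

```bash
python3 - <<'E'
from h import *
st()
D=np.load("tgt.npz"); base,e,d=D['base'],D['e'],D['d']
t=np.radians(54.3)
T=tool([e[0]*np.sin(t),e[1]*np.sin(t),-np.cos(t)],[d[0],d[1],0])
tp=base-(90+34)*e
plan([tp[0],tp[1],55],T,g=3,step=30)
E
```

```text
t 14.5 p [ 478.6 -192.7   62.9] z [-0.105  0.806 -0.582] y [ 0.992  0.126 -0.004] F [-0.5 -0.3 -1.1] w 41.2 q [-0.7   0.74  0.13  1.75  0.58  0.49]
n 13 total cm [19.91  8.05 29.12] rot [-0.269 -0.001  0.188]
[[1.53,0.62,2.24,-0.021,-0.0,0.014,3],[1.54,0.55,2.25,-0.021,-0.0,0.014,3],[1.55,0.48,2.26,-0.021,-0.0,0.014,3],[1.55,0.41,2.27,-0.021,-0.0,0.014,3],[1.56,0.34,2.28,-0.021,-0.0,0.014,3],[1.56,0.27,2.29,-0.021,-0.0,0.014,3],[1.57,0.2,2.29,-0.021,-0.0,0.014,3],[1.57,0.13,2.29,-0.021,-0.0,0.014,3],[1.57,0.06,2.3,-0.021,-0.0,0.014,3],[1.57,-0.01,2.3,-0.021,-0.0,0.014,3],[1.57,-0.08,2.29,-0.021,-0.0,0.014,3],[1.57,-0.15,2.29,-0.021,-0.0,0.014,3],[1.57,-0.22,2.29,-0.021,-0.0,0.014,3]]
```

drive_tool(
  motion=[
    [[1.53, 0.62, 2.24, -0.021, 0, 0.014, 3], [1.54, 0.55, 2.25, -0.021, 0, 0.014, 3], [1.55, 0.48, 2.26, -0.021, 0, 0.014, 3], [1.55, 0.41, 2.27, -0.021, 0, 0.014, 3], [1.56, 0.34, 2.28, -0.021, 0, 0.014, 3], [1.56, 0.27, 2.29, -0.021, 0, 0.014, 3], [1.57, 0.2, 2.29, -0.021, 0, 0.014, 3], [1.57, 0.13, 2.29, -0.021, 0, 0.014, 3], [1.57, 0.06, 2.3, -0.021, 0, 0.014, 3], [1.57, 0, 2.3, -0.021, 0, 0.014, 3], [1.0, 0, 1.3, -0.021, 0, 0.014, 3], [0, 0, 0, -0.021, 0, 0.014, 3], [0, 0, 0, 0, 0, 0, 3]],
  ],
)

```text
time_s: 15.58
tool_pos: [512.2, 110.8, 72.2]
orientation: [-0.282, 0.683, 0.571, 0.358]
force: [0.3, -0.2, -0.9]
grip_width: 41.6
```

```bash
cat >> h.py <<'E'
def tgt(z,s,k=1,t=54.3,n=None,g=3,step=20,along=0):
    D=np.load("tgt.npz"); base,e,d=D['base'],D['e'],D['d']
    t=np.radians(t)
    T=tool([e[0]*np.sin(t),e[1]*np.sin(t),-np.cos(t)],[d[0],d[1],0])
    S,p,r=pose(); v=p[:2]-base
    print("thin end in past face (34+65 ahead):",round(v@e+99.3,1),"along",round(v@d,1))
    tp=base+(s-99.3)*e+along*d
    plan([tp[0],tp[1],z],T,g=g,step=step,n=n)
E
python3 - <<'E'
from h import *
st(); tgt(13,-20)
E
```

```text
t 15.58 p [512.2 110.8  72.2] z [ 0.167  0.794 -0.585] y [ 0.982 -0.19   0.023] F [ 0.3 -0.2 -0.9] w 41.6 q [-0.26  0.23 -0.58  0.84  0.94  1.45]
thin end in past face (34+65 ahead): -80.4 along 9.6
n 5 total cm [-1.24 -1.04  8.36] rot [0.005 0.002 0.025]
[[-0.25,-0.21,1.67,0.001,0.0,0.005,3],[-0.25,-0.2,1.67,0.001,0.0,0.005,3],[-0.25,-0.2,1.67,0.001,0.0,0.005,3],[-0.25,-0.2,1.67,0.001,0.0,0.005,3],[-0.26,-0.2,1.67,0.001,0.0,0.005,3]]
```

drive_tool(
  motion=[
    [[-0.3, -0.2, 1.67, 0, 0, 0.006, 3], [-0.3, -0.2, 1.67, 0, 0, 0.006, 3], [-0.3, -0.2, 1.6, 0, 0, 0.006, 3], [-0.3, -0.2, 1.2, 0, 0, 0.006, 3], [-0.2, -0.2, 0.6, 0, 0, 0, 3], [0, 0, 0, 0, 0, 0, 3]],
  ],
)

```text
time_s: 16.08
tool_pos: [514.1, 157.9, 24.8]
orientation: [-0.284, 0.689, 0.564, 0.355]
force: [1.1, -0.1, -0.9]
grip_width: 41.0
```

```bash
python3 - <<'E'
from h import *
st(); tgt(13,0)
E
```

```text
t 16.08 p [514.1 157.9  24.8] z [ 0.169  0.791 -0.588] y [ 0.979 -0.202  0.009] F [ 1.1 -0.1 -0.9] w 41.0 q [-0.16  0.24 -0.69  0.58  0.94  1.64]
thin end in past face (34+65 ahead): -33.9 along 2.0
n 2 total cm [ 1.04 -0.22  3.43] rot [0.007 0.005 0.006]
[[0.52,-0.11,1.72,0.004,0.003,0.003,3],[0.51,-0.1,1.72,0.004,0.003,0.003,3]]
```

drive_tool(
  motion=[
    [[-0.05, -0.1, 0.8, 0.004, 0.003, 0.003, 3], [-0.05, -0.1, 0.6, 0.004, 0.003, 0.003, 3], [-0.05, 0, 0.3, 0, 0, 0, 3], [0, 0, 0, 0, 0, 0, 3]],
  ],
)

```text
time_s: 16.42
tool_pos: [516.5, 170.5, 14.2]
orientation: [-0.289, 0.689, 0.563, 0.354]
force: [-0.9, 0.1, -1.0]
grip_width: 41.2
```

```bash
python3 - <<'E'
from h import *
st(); tgt(12,30)
p,W=cloud("top","top9"); doorang(W)
cloud("wrist","wrist9")
E
```

```text
t 16.42 p [516.5 170.5  14.2] z [ 0.162  0.796 -0.583] y [ 0.98 -0.2  -0.  ] F [-0.9  0.1 -1. ] w 41.2 q [-0.14  0.26 -0.7   0.52  0.95  1.68]
thin end in past face (34+65 ahead): -21.1 along 1.9
n 3 total cm [ 2.8  -0.19  4.28] rot [-0.    -0.001  0.   ]
[[0.93,-0.06,1.43,-0.0,-0.0,0.0,3],[0.93,-0.06,1.42,-0.0,-0.0,0.0,3],[0.93,-0.06,1.42,-0.0,-0.0,0.0,3]]
door 32 -11.566452187715187 [310.96502051 252.02282464]
```

View pics/wrist9.png

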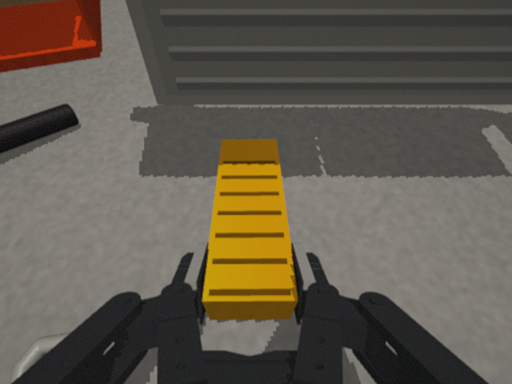

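View pics/top9.png

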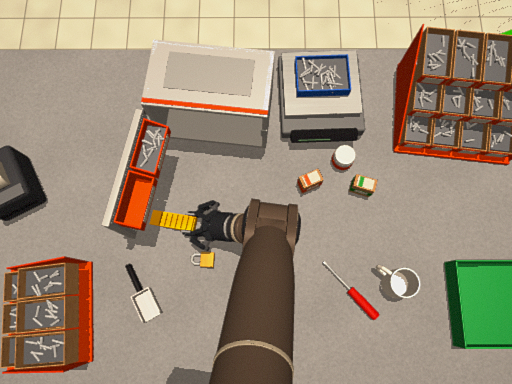

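The wedge is square to the door, thin end about 21 mm short of the face and 2 mm off the counter. The door is still at −11.57°. Lowering it onto the counter and sliding in.

drive_tool(
  motion=[
    [[-0.2, 0, 0.15, 0, 0, 0, 3], [0.4, 0, 0.8, 0, 0, 0, 3], [0.7, -0.05, 1.05, 0, 0, 0, 3], [0.7, -0.05, 1.05, 0, 0, 0, 3], [0.7, -0.05, 1.05, 0, 0, 0, 3], [0.6, -0.05, 0.85, 0, 0, 0, 3]],
  ],
)

```text
time_s: 17.02
tool_pos: [530.4, 225.5, 12.2]
orientation: [-0.287, 0.69, 0.56, 0.357]
force: [0.3, -0.2, -1.7]
grip_width: 41.0
```

```bash
python3 - <<'E'
from h import *
st(); tgt(12,62)
E
```

```text
t 17.02 p [530.4 225.5  12.2] z [ 0.17   0.797 -0.58 ] y [ 0.978 -0.207  0.004] F [ 0.3 -0.2 -1.7] w 41.0 q [-0.02  0.24 -0.75  0.32  0.93  1.89]
thin end in past face (34+65 ahead): 35.6 along 4.4
n 2 total cm [ 1.52 -0.46  2.16] rot [ 0.008 -0.005 -0.001]
[[0.76,-0.23,1.08,0.004,-0.002,-0.0,3],[0.76,-0.22,1.08,0.004,-0.002,-0.0,3]]
```

drive_tool(
  motion=[
    [[0.5, -0.1, 0.8, 0, 0, 0, 3], [0.5, -0.1, 0.8, 0, 0, 0, 3], [0.25, 0, 0.4, 0, 0, 0, 3], [0, 0, 0, 0, 0, 0, 3]],
  ],
)

```text
time_s: 17.35
tool_pos: [534.2, 250.9, 12.2]
orientation: [-0.287, 0.689, 0.561, 0.358]
force: [0.2, -0.6, -0.7]
grip_width: 41.5
```

```bash
python3 - <<'E'
from h import *
st(); tgt(12,69)
E
```

```text
t 17.35 p [534.2 250.9  12.2] z [ 0.171  0.798 -0.578] y [ 0.979 -0.206  0.007] F [ 0.2 -0.6 -0.7] w 41.5 q [ 0.03  0.24 -0.76  0.24  0.91  1.97]
thin end in past face (34+65 ahead): 61.3 along 3.1
n 1 total cm [ 0.43 -0.31  0.64] rot [ 0.008 -0.006  0.002]
[[0.43,-0.31,0.64,0.008,-0.006,0.002,3]]
```

drive_tool(
  motion=[
    [[0.22, 0, 0.34, 0, 0, 0, 3], [0.22, 0, 0.34, 0, 0, 0, 3], [0.2, 0, 0.3, 0, 0, 0, 3]],
  ],
)

```text
time_s: 17.6
tool_pos: [537.1, 261.6, 12.0]
orientation: [-0.287, 0.69, 0.56, 0.358]
force: [-5.2, -12.9, 7.9]
grip_width: 40.9
```

drive_tool(
  motion=[
    [[0.2, 0, 0.3, 0, 0, 0, 3], [0.2, 0, 0.3, 0, 0, 0, 3]],
  ],
)

```text
time_s: 17.77
tool_pos: [539.1, 267.2, 11.9]
orientation: [-0.286, 0.691, 0.559, 0.358]
force: [-4.2, -13.1, 7.7]
grip_width: 40.9
```

```bash
python3 - <<'E'
from h import *
st(); tgt(12,82)
E
```

```text
t 17.77 p [539.1 267.2  11.9] z [ 0.175  0.796 -0.579] y [ 0.977 -0.212  0.004] F [ -4.2 -13.1   7.7] w 40.9 q [ 0.07  0.24 -0.77  0.19  0.9   2.03]
thin end in past face (34+65 ahead): 78.2 along 4.6
n 1 total cm [ 0.22 -0.47  0.3 ] rot [ 0.012 -0.005 -0.004]
[[0.22,-0.47,0.3,0.012,-0.005,-0.004,3]]
```

Contact is made with 13 N drive force, in the expected range. Two more taps.

drive_tool(
  motion=[
    [[0.2, 0, 0.3, 0, 0, 0, 3], [0.15, 0, 0.22, 0, 0, 0, 3]],
  ],
)

```text
time_s: 17.93
tool_pos: [540.7, 271.7, 11.9]
orientation: [-0.286, 0.693, 0.557, 0.358]
force: [-4.5, -12.5, 6.5]
grip_width: 41.2
```

```bash
python3 - <<'E'
from h import *
st(); tgt(12,82)
p0=np.load("pics/top9.npz")['W']
p,W=cloud("top","top10"); doorang(W)
m=(p0[...,2]>229)&(p0[...,2]<235)&(p0[...,0]<735)&(p0[...,0]>480)&(p0[...,1]>240)
m=cv2.erode(m.astype(np.uint8),np.ones((3,3)))>0
print("door top z",np.nanmedian(p0[m][:,2]),np.nanmedian(W[m][:,2]),np.nanmean(W[m][:,2]-p0[m][:,2]),m.sum())
E
```

```text
t 17.93 p [540.7 271.7  11.9] z [ 0.177  0.795 -0.58 ] y [ 0.976 -0.216  0.002] F [ -4.5 -12.5   6.5] w 41.2 q [ 0.08  0.24 -0.77  0.18  0.89  2.05]
thin end in past face (34+65 ahead): 82.9 along 5.3
n 1 total cm [-0.05 -0.53 -0.09] rot [ 0.015 -0.004 -0.008]
[[-0.05,-0.53,-0.09,0.015,-0.004,-0.008,3]]
door 32 -11.675824623291485 [311.06590734 251.55069367]
door top z 231.74674759345865 234.40900558235316 2.5215841495294886 293
```

The top camera shows the door raised about 2.6 mm. One more small tap for margin, then release.

drive_tool(
  motion=[
    [[0.15, 0, 0.22, 0, 0, 0, 3], [0, 0, 0, 0, 0, 0, 3], [0, 0, 0, 0, 0, 0, 5.6], [0, 0, 0, 0, 0, 0, 5.6], [0, 0, 0, 0, 0, 0, 5.6]],
  ],
)

```text
time_s: 18.4
tool_pos: [541.7, 273.1, 12.0]
orientation: [-0.286, 0.694, 0.556, 0.358]
force: [0.5, -0.4, 0.6]
grip_width: 56.4
```

```bash
cat >> h.py <<'E'
def lift(W):
    p0=np.load("pics/top9.npz")['W']
    m=(p0[...,2]>229)&(p0[...,2]<235)&(p0[...,0]<735)&(p0[...,0]>480)&(p0[...,1]>240)
    m=cv2.erode(m.astype(np.uint8),np.ones((3,3)))>0
    x=W[m][:,2]; k=(x>228)&(x<240)
    print("lift",np.nanmedian(x[k])-231.75,k.sum())
E
python3 - <<'E'
from h import *
st(); tgt(12,82)
p,W=cloud("top","top11"); doorang(W); lift(W)
cloud("wrist","wrist11")
E
```

```text
t 18.4 p [541.7 273.1  12. ] z [ 0.179  0.794 -0.58 ] y [ 0.976 -0.219  0.001] F [ 0.5 -0.4  0.6] w 56.4 q [ 0.08  0.24 -0.77  0.17  0.89  2.06]
thin end in past face (34+65 ahead): 84.5 along 6.0
n 1 total cm [-0.15 -0.59 -0.21] rot [ 0.017 -0.004 -0.011]
[[-0.15,-0.59,-0.21,0.017,-0.004,-0.011,3]]
door 32 -11.404134288012195 [310.10858769 252.0159749 ]
lift 2.700101880057616 292
```

View pics/wrist11.png

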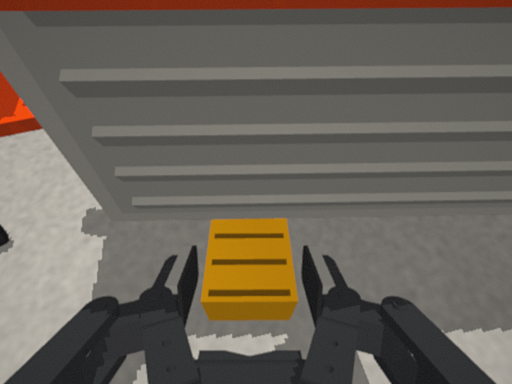

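The wedge holds after letting go, with the door still raised 2.7 mm at about 95°. Withdrawing, then to the carton.

drive_tool(
  motion=[
    [[0, 0, 0, 0, 0, 0, 6.5], [0, 0, -0.8, 0, 0, 0, 6.5], [0, 0, -1.5, 0, 0, 0, 6.5], [0, 0, -2.5, 0, 0, 0, 8], [-0.5, 0, -3, 0, 0, 0, 8.5], [-0.5, 0, -3, 0, 0, 0, 8.5], [0, 0, -3, 0, 0, 0, 8.5], [0, 0, -3, 0, 0, 0, 8.5]],
  ],
)

```text
time_s: 19.17
tool_pos: [505.7, 133.8, 101.7]
orientation: [-0.289, 0.691, 0.559, 0.356]
force: [0.4, -1.1, 0.3]
grip_width: 85.2
```

```bash
python3 - <<'E'
from h import *
st()
p,W=cloud("top","top12"); doorang(W); lift(W)
plan([610,-140,180],tool([0,0,-1],[.409,-.912,0]),step=33)
E
```

```text
t 19.17 p [505.7 133.8 101.7] z [ 0.169  0.797 -0.58 ] y [ 0.978 -0.209 -0.002] F [ 0.4 -1.1  0.3] w 85.2 q [-0.22  0.16 -0.59  0.84  0.95  1.56]
door 32 -11.595882615759422 [310.50485952 251.40851765]
lift 2.705806421406919 292
n 12 total cm [ -7.96  15.84 -24.16] rot [-0.445 -0.879  0.861]
[[-0.66,1.32,-2.01,-0.037,-0.073,0.072,8.5],[-0.71,1.44,-1.91,-0.037,-0.073,0.072,8.5],[-0.74,1.56,-1.8,-0.037,-0.073,0.072,8.5],[-0.75,1.68,-1.69,-0.037,-0.073,0.072,8.5],[-0.74,1.79,-1.57,-0.037,-0.073,0.072,8.5],[-0.72,1.9,-1.45,-0.037,-0.073,0.072,8.5],[-0.68,2.01,-1.32,-0.037,-0.073,0.072,8.5],[-0.63,2.1,-1.2,-0.037,-0.073,0.072,8.5],[-0.56,2.18,-1.08,-0.037,-0.073,0.072,8.5],[-0.47,2.26,-0.96,-0.037,-0.073,0.072,8.5],[-0.37,2.32,-0.84,-0.037,-0.073,0.072,8.5],[-0.26,2.37,-0.73,-0.037,-0.073,0.072,8.5]]
```

View pics/top12.png

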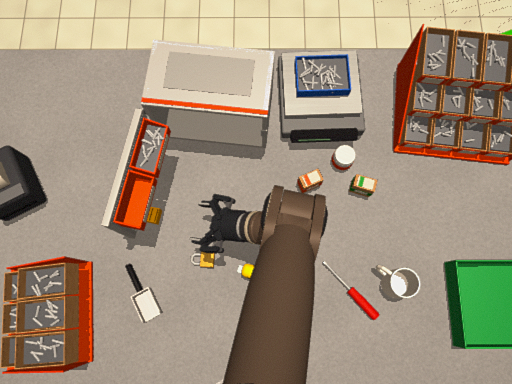

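The wedge's thick end shows at (155,215), jammed under the door, and nothing else has moved. On to the carton.

drive_tool(
  motion=[
    [[-0.66, 1.32, -2.01, -0.037, -0.073, 0.072, 8.5], [-0.71, 1.44, -1.91, -0.037, -0.073, 0.072, 8.5], [-0.74, 1.56, -1.8, -0.037, -0.073, 0.072, 8.5], [-0.75, 1.68, -1.69, -0.037, -0.073, 0.072, 8.5], [-0.74, 1.79, -1.57, -0.037, -0.073, 0.072, 8.5], [-0.72, 1.9, -1.45, -0.037, -0.073, 0.072, 8.5], [-0.68, 2.01, -1.32, -0.037, -0.073, 0.072, 8.5], [-0.63, 2.1, -1.2, -0.037, -0.073, 0.072, 8.5], [-0.56, 2.18, -1.08, -0.037, -0.073, 0.072, 8.5], [-0.47, 2.26, -0.96, -0.037, -0.073, 0.072, 8.5], [-0.37, 2.0, -0.84, -0.037, -0.073, 0.072, 8.5], [-0.26, 1.0, -0.5, -0.037, -0.073, 0.072, 8.5], [0, 0, 0, 0, 0, 0, 8.5]],
  ],
)

```text
time_s: 20.3
tool_pos: [600.8, -143.2, 187.5]
orientation: [0.015, 0.983, 0.182, -0.014]
force: [-1.1, 1.0, -0.9]
grip_width: 85.0
```

```bash
python3 - <<'E'
from h import *
st()
p,W=cloud("wrist","wrist13")
plan([631,-181.7,140],tool([0,0,-1],[.409,-.912,0]),step=25)
E
```

```text
t 20.3 p [ 600.8 -143.2  187.5] z [-0.022 -0.035 -0.999] y [ 0.358 -0.933  0.025] F [-1.1  1.  -0.9] w 85.0 q [-0.22  0.32  0.1   1.37 -0.04  2.56]
n 3 total cm [1.6  4.63 4.77] rot [ 0.022  0.032 -0.053]
[[0.53,1.54,1.59,0.007,0.011,-0.018,8.5],[0.49,1.56,1.58,0.007,0.011,-0.018,8.5],[0.44,1.58,1.58,0.007,0.011,-0.018,8.5]]
```

View pics/wrist13.png

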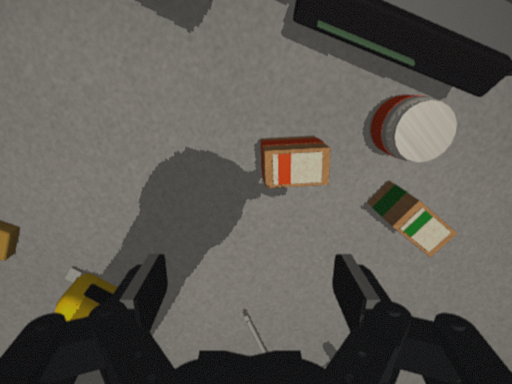

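The orange carton at (298,163) is nearly aligned with the jaws and its surroundings are clear. Moving above it and re-measuring.

drive_tool(
  motion=[
    [[0.53, 1.54, 1.4, 0.007, 0.011, -0.018, 8.5], [0.49, 1.56, 1.4, 0.007, 0.011, -0.018, 8.5], [0.4, 1.2, 1.0, 0.007, 0.011, -0.018, 8.5], [0, 0, 0, 0, 0, 0, 8.5]],
  ],
)

```text
time_s: 20.68
tool_pos: [630.2, -175.8, 147.5]
orientation: [-0.003, 0.976, 0.217, 0.005]
force: [-1.0, -0.1, -0.6]
grip_width: 85.0
```

```bash
python3 - <<'E'
from h import *
st()
p,W=cloud("wrist","wrist14")
m=(W[...,2]>60)&(W[...,2]<72)&(abs(W[...,0]-631)<60)&(abs(W[...,1]+182)<60)
q=W[m]; r=cv2.minAreaRect(q[:,:2].astype(np.float32)); print(r,len(q),q[:,2].mean())
plan([631,-181.7,60],tool([0,0,-1],[.409,-.912,0]),step=25)
E
```

```text
t 20.68 p [ 630.2 -175.8  147.5] z [ 0.009  0.009 -1.   ] y [ 0.423 -0.906 -0.004] F [-1.  -0.1 -0.6] w 85.0 q [-0.28  0.38  0.1   1.29  0.01  2.43]
((632.70166015625, -181.00836181640625), (36.48216247558594, 59.66386795043945), 23.51569175720215) 3146 66.56624760078051
n 4 total cm [-0.25  0.7   8.84] rot [-0.005 -0.011  0.014]
[[-0.06,0.17,2.21,-0.001,-0.003,0.004,8.5],[-0.06,0.17,2.21,-0.001,-0.003,0.004,8.5],[-0.05,0.17,2.21,-0.001,-0.003,0.004,8.5],[-0.04,0.17,2.21,-0.001,-0.003,0.004,8.5]]
```

View pics/wrist14.png

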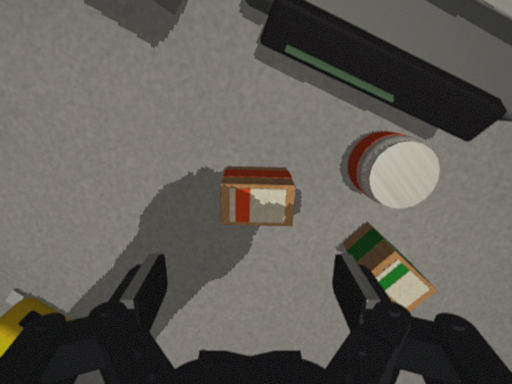

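drive_tool(
  motion=[
    [[-0.05, 0.2, 2.2, 0, 0, 0, 8.5], [-0.05, 0.2, 2.2, 0, 0, 0, 8.5], [-0.05, 0.15, 2.2, 0, 0, 0, 8.5], [0, 0, 1.6, 0, 0, 0, 8.5], [0, 0, 0, 0, 0, 0, 8.5]],
  ],
)

```text
time_s: 21.15
tool_pos: [629.4, -177.0, 68.1]
orientation: [-0.005, 0.976, 0.218, 0.01]
force: [-0.4, -0.4, -0.4]
grip_width: 85.1
```

```bash
python3 - <<'E'
from h import *
st()
plan([632,-181.3,27],tool([0,0,-1],[.40,-.917,0]),step=25)
E
```

```text
t 21.15 p [ 629.4 -177.    68.1] z [ 0.017  0.013 -1.   ] y [ 0.426 -0.905 -0.005] F [-0.4 -0.4 -0.4] w 85.1 q [-0.28  0.4  -0.04  1.12  0.02  2.42]
n 2 total cm [-0.03  0.52  4.11] rot [-0.005 -0.021  0.028]
[[-0.02,0.26,2.05,-0.003,-0.01,0.014,8.5],[0.01,0.25,2.05,-0.003,-0.01,0.014,8.5]]
```

drive_tool(
  motion=[
    [[0.05, 0.3, 1.6, 0, -0.01, 0.014, 8.5], [0.05, 0.3, 1.4, 0, -0.01, 0.014, 8.5], [0, 0, 0.7, 0, 0, 0, 8.5], [0, 0, 0, 0, 0, 0, 8.5]],
  ],
)

```text
time_s: 21.48
tool_pos: [633.5, -180.7, 31.6]
orientation: [-0.002, 0.979, 0.204, 0.001]
force: [-1.8, 0.4, -0.4]
grip_width: 84.9
```

```bash
python3 - <<'E'
from h import *
st()
plan([632,-181.3,27],tool([0,0,-1],[.40,-.917,0]),step=25)
E
```

```text
t 21.48 p [ 633.5 -180.7   31.6] z [ 0.001  0.005 -1.   ] y [ 0.399 -0.917 -0.004] F [-1.8  0.4 -0.4] w 84.9 q [-0.28  0.44 -0.07  1.06  0.    2.45]
n 1 total cm [-0.16 -0.    0.45] rot [-0.004 -0.003 -0.001]
[[-0.16,-0.0,0.45,-0.004,-0.003,-0.001,8.5]]
```

drive_tool(
  motion=[
    [[-0.1, 0, 0.45, 0, 0, 0, 8.5], [0, 0, 0, 0, 0, 0, 5], [0, 0, 0, 0, 0, 0, 5], [0, 0, 0, 0, 0, 0, 5], [0, 0, 0, 0, 0, 0, 5], [0, 0, 0, 0, 0, 0, 5]],
  ],
)

```text
time_s: 21.98
tool_pos: [633.8, -181.2, 28.4]
orientation: [-0.002, 0.979, 0.204, 0.002]
force: [0.8, 0.8, -1.4]
grip_width: 59.2
```

```bash
python3 - <<'E'
from h import *
st()
plan([632,-181.3,130],tool([0,0,-1],[.40,-.917,0]),g=5,step=30)
E
```

```text
t 21.98 p [ 633.8 -181.2   28.4] z [ 0.003  0.005 -1.   ] y [ 0.4   -0.917 -0.003] F [ 0.8  0.8 -1.4] w 59.2 q [-0.28  0.44 -0.07  1.06  0.01  2.45]
n 4 total cm [ -0.12  -0.09 -10.16] rot [-0.003 -0.005 -0.   ]
[[-0.03,-0.02,-2.54,-0.001,-0.001,-0.0,5],[-0.03,-0.02,-2.54,-0.001,-0.001,-0.0,5],[-0.04,-0.02,-2.54,-0.001,-0.001,-0.0,5],[-0.04,-0.02,-2.54,-0.001,-0.001,-0.0,5]]
```

Gripped at 59.2 mm. Lifting.

drive_tool(
  motion=[
    [[0, 0, -1.5, 0, 0, 0, 5], [0, 0, -3, 0, 0, 0, 5], [0, 0, -3.5, 0, 0, 0, 5], [0, 0, -3.5, 0, 0, 0, 5], [0, 0, -3.5, 0, 0, 0, 5], [0, 0, -3.5, 0, 0, 0, 5], [0, 0, -3.5, 0, 0, 0, 5], [0, 0, -2, 0, 0, 0, 5]],
  ],
)

```text
time_s: 22.65
tool_pos: [628.1, -181.2, 269.6]
orientation: [-0.006, 0.979, 0.204, -0.006]
force: [1.2, 0.2, -0.4]
grip_width: 59.4
```

```bash
python3 - <<'E'
from h import *
st()
plan([543,225,290],tool([0,0,-1],[.98,-.2,0]),g=5,step=27)
E
```

```text
t 22.65 p [ 628.1 -181.2  269.6] z [-0.014  0.009 -1.   ] y [ 0.399 -0.917 -0.014] F [ 1.2  0.2 -0.4] w 59.4 q [-0.28  0.41  0.41  1.59  0.01  2.45]
n 16 total cm [  8.4  -40.67  -1.55] rot [-0.017  0.001 -0.959]
[[0.52,-2.54,-0.1,-0.001,0.0,-0.06,5],[0.68,-2.51,-0.1,-0.001,0.0,-0.06,5],[0.83,-2.46,-0.1,-0.001,0.0,-0.06,5],[0.97,-2.41,-0.1,-0.001,0.0,-0.06,5],[1.11,-2.34,-0.11,-0.001,0.0,-0.06,5],[1.25,-2.27,-0.11,-0.001,0.0,-0.06,5],[1.39,-2.19,-0.11,-0.001,0.0,-0.06,5],[1.51,-2.11,-0.11,-0.001,0.0,-0.06,5],[1.64,-2.01,-0.12,-0.001,0.0,-0.06,5],[1.76,-1.91,-0.12,-0.001,0.0,-0.06,5],[1.87,-1.8,-0.12,-0.001,0.0,-0.06,5],[1.97,-1.69,-0.12,-0.001,0.0,-0.06,5],[2.07,-1.57,-0.12,-0.001,0.0,-0.06,5],[2.16,-1.44,-0.12,-0.001,0.0,-0.06,5],[2.24,-1.31,-0.13,-0.001,0.0,-0.06,5],[2.32,-1.17,-0.13,-0.001,0.0,-0.06,5]]
```

drive_tool(
  motion=[
    [[0.52, -2.54, -0.2, 0, 0, -0.06, 5], [0.68, -2.51, -0.2, 0, 0, -0.06, 5], [0.83, -2.46, -0.2, 0, 0, -0.06, 5], [0.97, -2.41, -0.2, 0, 0, -0.06, 5], [1.11, -2.34, -0.2, 0, 0, -0.06, 5], [1.25, -2.27, -0.2, 0, 0, -0.06, 5], [1.39, -2.19, -0.2, 0, 0, -0.06, 5], [1.51, -2.11, -0.1, 0, 0, -0.06, 5], [1.64, -2.01, -0.1, 0, 0, -0.06, 5], [1.76, -1.91, -0.1, 0, 0, -0.06, 5], [1.87, -1.8, -0.1, 0, 0, -0.06, 5], [1.97, -1.69, -0.1, 0, 0, -0.06, 5], [2.07, -1.57, -0.1, 0, 0, -0.06, 5], [1.5, -1.0, -0.1, 0, 0, -0.06, 5], [0.5, -0.3, 0, 0, 0, -0.06, 5], [0, 0, 0, 0, 0, -0.06, 5], [0, 0, 0, 0, 0, 0, 5]],
  ],
)

```text
time_s: 24.07
tool_pos: [545.3, 185.3, 302.8]
orientation: [-0.002, 0.76, 0.65, 0.002]
force: [-0.3, -0.1, -2.2]
grip_width: 59.4
```

```bash
python3 - <<'E'
from h import *
st()
p,W=cloud("wrist","wrist15"); cloud("scene","scene15")
plan([543,225,290],tool([0,0,-1],[.98,-.2,0]),g=5,step=27)
E
```

```text
t 24.07 p [545.3 185.3 302.8] z [ 0.     0.007 -1.   ] y [ 0.988 -0.154 -0.001] F [-0.3 -0.1 -2.2] w 59.4 q [0.32 0.24 0.25 1.58 0.01 2.05]
n 2 total cm [ 3.94 -0.88  1.3 ] rot [-0.001 -0.007  0.042]
[[1.97,-0.44,0.65,-0.001,-0.003,0.021,5],[1.96,-0.48,0.64,-0.001,-0.003,0.021,5]]
```

View pics/wrist15.png

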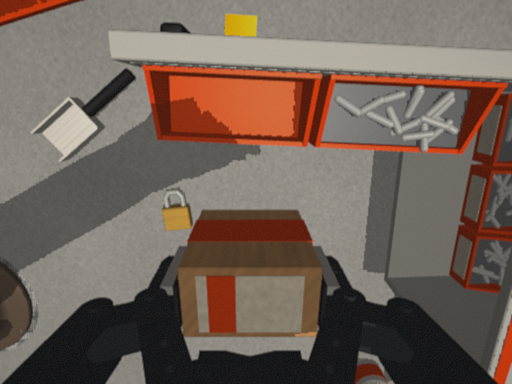

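The carton is held upright, with the empty bin ahead at (235,105). I'll measure the bin floor and the carton's offset in the grip from this view.

```bash
python3 - <<'E'
from h import *
Dd=np.load("tgt.npz"); d,e=Dd['d'],Dd['e']
D=np.load("pics/wrist15.npz");p,W=D['p'],D['W']
s,tp,r=pose()
m=np.zeros(W.shape[:2],bool); m[60:150,140:320]=1
Z=W[...,2]
f=m&(Z>150)&(Z<163); q=W[f]
a=q[:,:2]@d; b=q[:,:2]@e
print("floor n",len(q),"z",np.median(q[:,2]),"along",np.percentile(a,[1,99]),"across",np.percentile(b,[1,99]))
rim=m&(Z>178)&(Z<215); q=W[rim]; a2=q[:,:2]@d; b2=q[:,:2]@e
h=np.histogram(a2,bins=np.arange(a2.min(),a2.max()+4,4)); print(np.c_[h[1][:-1].round(0),h[0]].T.astype(int).tolist())
h=np.histogram(b2,bins=np.arange(b2.min(),b2.max()+4,4)); print(np.c_[h[1][:-1].round(0),h[0]].T.astype(int).tolist())
fe=np.array([472.0,311.6]); c=fe+80*d-38*e; print("pred bin",c,c@d,c@e)
cz=(Z>325)&(Z<355); cz[:180]=0; q=W[cz&(np.abs(W[...,0]-tp[0])<45)&(np.abs(W[...,1]-tp[1])<40)]
r_=cv2.minAreaRect(q[:,:2].astype(np.float32)); print("carton top",r_,q[:,2].mean(),"tcp",tp)
E
```

```text
floor n 7478 z 157.21648760558278 along [418.83129517 540.56693299] across [339.06425768 388.82238223]
[[402, 406, 410, 414, 418, 422, 426, 430, 434, 438, 442, 446, 450, 454, 458, 462, 466, 470, 474, 478, 482, 486, 490, 494, 498, 502, 506, 510, 514, 518, 522, 526, 530, 534, 538, 542, 546, 550, 554], [4, 1, 3, 346, 616, 53, 57, 61, 57, 51, 60, 60, 56, 57, 54, 56, 59, 49, 54, 55, 62, 57, 55, 52, 60, 53, 62, 53, 51, 62, 54, 55, 50, 61, 522, 203, 0, 250, 9]]
[[334, 338, 342, 346, 350, 354, 358, 362, 366, 370, 374, 378, 382, 386, 390], [555, 498, 112, 118, 124, 130, 130, 136, 153, 145, 168, 163, 175, 697, 276]]
pred bin [542.77617509 258.35778893] 480.0873744840514 361.7607444190318
carton top ((544.289306640625, 184.87254333496094), (37.74155807495117, 91.02239227294922), 81.04755401611328) 340.8577390257723 tcp [545.48712838 184.6354293  302.76480808]
```

The floor measures 121.7 × 49.8 mm at z=157.2, which matches the given size plus about 3 mm of lift. Bin centre is (542.8, 260.2), so the release height is TCP z≈186.

```bash
python3 - <<'E'
from h import *
plan([543.5,260,285],tool([0,0,-1],[.98,-.2,0]),g=5,step=15)
E
```

```text
n 6 total cm [ 7.4  -1.39  1.83] rot [-0.001 -0.007  0.042]
[[1.23,-0.23,0.3,-0.0,-0.001,0.007,5],[1.23,-0.24,0.3,-0.0,-0.001,0.007,5],[1.23,-0.25,0.3,-0.0,-0.001,0.007,5],[1.23,-0.26,0.3,-0.0,-0.001,0.007,5],[1.23,-0.27,0.3,-0.0,-0.001,0.007,5],[1.23,-0.27,0.3,-0.0,-0.001,0.007,5]]
```

drive_tool(
  motion=[
    [[1.23, -0.2, 0.1, 0, 0, 0.007, 5], [1.23, -0.2, 0.1, 0, 0, 0.007, 5], [1.23, -0.2, 0.1, 0, 0, 0.007, 5], [1.23, -0.2, 0.1, 0, 0, 0.007, 5], [1.23, -0.2, 0.1, 0, 0, 0.007, 5], [0.9, -0.2, 0.1, 0, 0, 0.007, 5], [0, 0, 0, 0, 0, 0, 5]],
  ],
)

```text
time_s: 24.75
tool_pos: [548.0, 254.2, 297.1]
orientation: [-0.002, 0.781, 0.624, 0.002]
force: [-0.1, -0.5, -2.4]
grip_width: 59.5
```

```bash
python3 - <<'E'
from h import *
st()
plan([543.5,260,230],tool([0,0,-1],[.98,-.2,0]),g=5,step=20)
E
```

```text
t 24.75 p [548.  254.2 297.1] z [ 0.001  0.005 -1.   ] y [ 0.975 -0.221 -0.001] F [-0.1 -0.5 -2.4] w 59.5 q [0.43 0.29 0.31 1.59 0.   2.23]
n 4 total cm [ 0.43 -0.56  6.71] rot [-0.001 -0.005 -0.022]
[[0.11,-0.14,1.68,-0.0,-0.001,-0.005,5],[0.11,-0.14,1.68,-0.0,-0.001,-0.005,5],[0.11,-0.14,1.68,-0.0,-0.001,-0.005,5],[0.12,-0.14,1.68,-0.0,-0.001,-0.005,5]]
```

drive_tool(
  motion=[
    [[0.3, -0.4, 0.8, 0, 0, -0.01, 5], [0.2, -0.2, 0.8, 0, 0, -0.01, 5], [0, 0, 0.8, 0, 0, 0, 5], [0, 0, 0.5, 0, 0, 0, 5], [0, 0, 0, 0, 0, 0, 5]],
  ],
)

```text
time_s: 25.17
tool_pos: [543.8, 258.3, 266.1]
orientation: [-0.001, 0.776, 0.63, 0.002]
force: [-0.4, -0.2, -1.4]
grip_width: 59.2
```

```bash
python3 - <<'E'
from h import *
st()
plan([543.5,260,215],tool([0,0,-1],[.98,-.2,0]),g=5,step=15)
E
```

```text
t 25.17 p [543.8 258.3 266.1] z [ 0.001  0.004 -1.   ] y [ 0.979 -0.205  0.   ] F [-0.4 -0.2 -1.4] w 59.2 q [0.44 0.28 0.22 1.51 0.   2.22]
n 4 total cm [ 0.14 -0.06  5.11] rot [ 0.    -0.004 -0.005]
[[0.04,-0.02,1.28,0.0,-0.001,-0.001,5],[0.04,-0.02,1.28,0.0,-0.001,-0.001,5],[0.04,-0.02,1.28,0.0,-0.001,-0.001,5],[0.04,-0.02,1.28,0.0,-0.001,-0.001,5]]
```

drive_tool(
  motion=[
    [[0.1, 0, 1.2, 0, 0, 0, 5], [0.05, 0, 1.2, 0, 0, 0, 5], [0.05, 0, 1.2, 0, 0, 0, 5], [0.05, 0, 0.8, 0, 0, 0, 5], [0, 0, 0, 0, 0, 0, 5]],
  ],
)

```text
time_s: 25.58
tool_pos: [544.9, 258.7, 221.1]
orientation: [-0.001, 0.777, 0.629, 0.002]
force: [0.0, -0.4, -1.5]
grip_width: 59.1
```

```bash
python3 - <<'E'
from h import *
st(); cloud("wrist","wrist16")
plan([543.5,260,187],tool([0,0,-1],[.98,-.2,0]),g=5,step=10)
E
```

```text
t 25.58 p [544.9 258.7 221.1] z [ 0.002  0.004 -1.   ] y [ 0.978 -0.209  0.002] F [ 0.  -0.4 -1.5] w 59.1 q [0.44 0.27 0.12 1.41 0.   2.22]
n 4 total cm [ 0.08 -0.18  3.49] rot [ 0.002 -0.004 -0.009]
[[0.02,-0.05,0.87,0.001,-0.001,-0.002,5],[0.02,-0.04,0.87,0.001,-0.001,-0.002,5],[0.02,-0.04,0.87,0.001,-0.001,-0.002,5],[0.02,-0.04,0.87,0.001,-0.001,-0.002,5]]
```

View pics/wrist16.png

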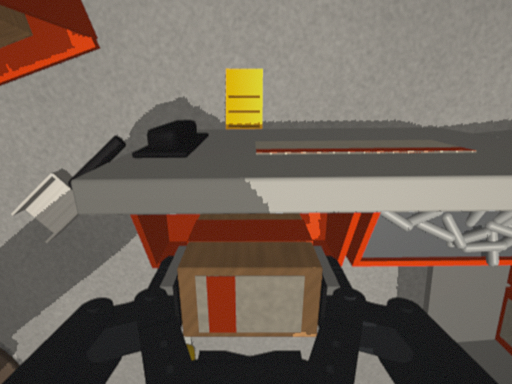

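The carton sits over the bin between its walls. The wedge's thin end sticks out behind the door at (245,98). Lowering.

drive_tool(
  motion=[
    [[0.05, -0.05, 0.9, 0, 0, 0, 5], [0.05, -0.05, 0.9, 0, 0, 0, 5], [0.03, -0.03, 0.7, 0, 0, 0, 5], [0, 0, 0.4, 0, 0, 0, 5], [0, 0, 0.2, 0, 0, 0, 5]],
  ],
)

```text
time_s: 26.05
tool_pos: [545.1, 260.6, 190.6]
orientation: [-0.0, 0.778, 0.629, 0.004]
force: [-0.8, -0.2, -1.4]
grip_width: 59.5
```

```bash
python3 - <<'E'
from h import *
st()
plan([543.5,260,187],tool([0,0,-1],[.98,-.2,0]),g=5,step=10)
E
```

```text
t 26.05 p [545.1 260.6 190.6] z [ 0.006  0.005 -1.   ] y [ 0.978 -0.209  0.005] F [-0.8 -0.2 -1.4] w 59.5 q [0.44 0.27 0.05 1.34 0.   2.23]
n 1 total cm [-0.09 -0.15  0.36] rot [ 0.005 -0.007 -0.01 ]
[[-0.09,-0.15,0.36,0.005,-0.007,-0.01,5]]
```

drive_tool(
  motion=[
    [[-0.05, -0.05, 0.25, 0, 0, 0, 5], [0, 0, 0.15, 0, 0, 0, 5], [0, 0, 0, 0, 0, 0, 5]],
  ],
)

```text
time_s: 26.3
tool_pos: [544.2, 260.1, 185.5]
orientation: [-0.0, 0.778, 0.629, 0.004]
force: [0.0, 0.0, -2.3]
grip_width: 59.2
```

drive_tool(
  motion=[
    [[0, 0, 0.1, 0, 0, 0, 5], [0, 0, 0, 0, 0, 0, 5]],
  ],
)

```text
time_s: 26.47
tool_pos: [544.3, 260.2, 184.8]
orientation: [-0.0, 0.778, 0.629, 0.004]
force: [0.1, 0.8, -1.0]
grip_width: 59.4
```

Weight is starting to come off the gripper. Opening to 72 mm so the fingers stay clear of the bin walls.

drive_tool(
  motion=[
    [[0, 0, 0.05, 0, 0, 0, 5], [0, 0, 0, 0, 0, 0, 7.2], [0, 0, 0, 0, 0, 0, 7.2], [0, 0, 0, 0, 0, 0, 7.2], [0, 0, 0, 0, 0, 0, 7.2]],
  ],
)

```text
time_s: 26.88
tool_pos: [545.3, 260.7, 186.2]
orientation: [0.0, 0.778, 0.629, 0.006]
force: [0.1, 0.5, 0.8]
grip_width: 72.0
```

```bash
python3 - <<'E'
from h import *
st(); cloud("wrist","wrist17")
E
```

```text
t 26.88 p [545.3 260.7 186.2] z [ 0.009  0.007 -1.   ] y [ 0.978 -0.209  0.008] F [0.1 0.5 0.8] w 72.0 q [0.44 0.27 0.04 1.33 0.   2.23]
```

View pics/wrist17.png

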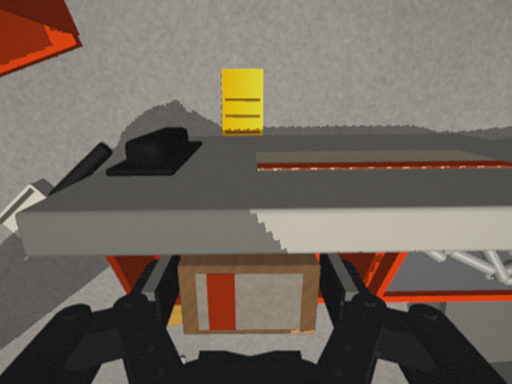

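Released, and the carton is standing in the bin. Retreating straight up, then away.

drive_tool(
  motion=[
    [[0, 0, -0.5, 0, 0, 0, 7.2], [0, 0, -1, 0, 0, 0, 7.2], [0, 0, -1.5, 0, 0, 0, 7.2], [0, 0, -2.5, 0, 0, 0, 7.2], [0, 0, -3, 0, 0, 0, 7.2], [0, 0, -3, 0, 0, 0, 7.2], [0, 0, -3, 0, 0, 0, 7.2], [-2, 0, -2, 0, 0, 0, 7.2], [-3, -1, -1, 0, 0, 0, 7.2], [-3, -2, 0, 0, 0, 0, 7.2], [-3, -2, 0, 0, 0, 0, 7.2], [-3, -2, 0, 0, 0, 0, 7.2], [-3, -2, 0, 0, 0, 0, 7.2], [-3, -2, 0, 0, 0, 0, 7.2], [-3, -2, 0, 0, 0, 0, 7.2], [-2, -1, 0, 0, 0, 0, 7.2], [0, 0, 0, 0, 0, 0, 7.2]],
  ],
)

```text
time_s: 28.35
tool_pos: [344.3, 36.7, 377.9]
orientation: [0.004, 0.776, 0.63, 0.011]
force: [1.8, -0.1, 0.7]
grip_width: 72.0
```

```bash
python3 - <<'E'
from h import *
st()
p,W=cloud("top","top18"); doorang(W); lift(W); cloud("scene","scene18")
m=np.zeros(W.shape[:2],bool); m[150:235,100:190]=1
q=W[m&(W[...,2]>216)&(W[...,2]<228)]
r=cv2.minAreaRect(q[:,:2].astype(np.float32)); print("carton",r,np.median(q[:,2]),len(q))
E
cd pics; python3 -c "
import cv2,numpy as np
a=cv2.imread('scene18.png')[100:250,230:450];b=cv2.imread('top18.png')
a=cv2.resize(a,(563,384));cv2.imwrite('c18.png',cv2.resize(np.hstack([a,b]),(800,286)))"
```

```text
t 28.35 p [344.3  36.7 377.9] z [ 0.023  0.007 -1.   ] y [ 0.979 -0.205  0.021] F [ 1.8 -0.1  0.7] w 72.0 q [ 0.1  -0.18 -0.01  1.72  0.01  1.88]
door 32 -11.60154587341998 [310.65890154 251.53289383]
lift 2.7054444544982346 289
carton ((569.7449340820312, 259.41583251953125), (50.01692581176758, 173.48452758789062), 78.6067886352539) 222.70385073530977 578
```

View pics/c18.png

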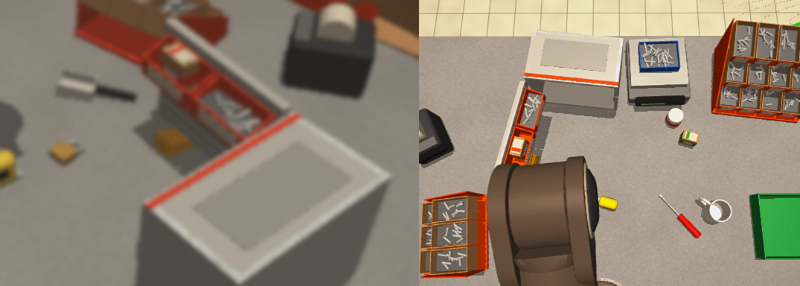

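View pics/top18.png

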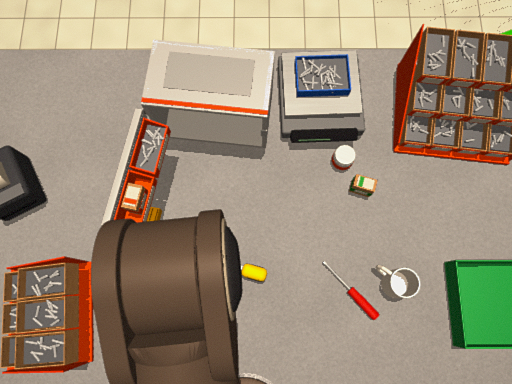

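The carton stands upright at (133,196) in the top view. Its top is at z=222.7, where 157+66 is expected. Door and wedge are unchanged and the robot is clear of everything.

```bash
python3 -c "
from workcell import ticket
print(ticket.finish_job())"
```

```text
the job is handed in; nothing more can be done
None
```

The job is done and handed in after about 28.5 s. The door is open at its stop, the wedge is jammed under its free half, and the orange carton stands upright in the empty door bin.

- **Door:** the first push reached the stop, but the door sprang back to about 92° when I let go. I pushed it again with about 24 N and eased off slowly. The last check put it at about 95°.
- **Wedge:** driven about 84 mm in past the inner face, by the tool position, with about 13 N. The top camera shows the door raised about 2.7 mm, and the bin floor, measured from the wrist camera, came out about 3 mm higher. The lift did not change after I let go or after the carton went in.
- **Carton:** its top is at 222.7 mm, where 223 mm is expected for standing upright on the raised bin floor. The overall size fit of its top came out wrong (173 mm long) because it also picked up other surfaces, so I relied on the height and the pictures.
- **Other things:** the green carton, tin, mug, screwdriver and tape measure look unmoved in the last top view, and the scoop and padlock in the last scene view. I checked these by eye and did not re-measure them.

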